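Index the punch guide to its notch and hold the centre punch on the fish's eye

ROBOT

A 7-joint arm with a two-finger parallel gripper is mounted at the origin on a cart in front of the work surface, level with it; the furniture and walls round the work are solid. World frame = base frame: x ahead of the robot, y to its left, z up, the work surface at z = 0. Lengths are in m, angles in degrees, forces in N, time in s.
With the tool pointing down it reaches from about 0.425 to 0.875 m from the base axis. Payload 4.7 kg.
Tool frame: the origin (TCP) lies midway between the tips of the shut fingers; the grasp point (between the pads) lies 19 mm behind it; z points along the fingers, y is the direction in which the jaws open and shut (so a half turn about z gives the same grasp; the last joint's range is limited). The gripper opens to 87 mm and grips with 3 to 60 N. Pads are 19 mm wide; open, the fingers measure 117 mm over their backs; the gripper's body (75 mm by 190 mm) begins 51 mm behind the grasp point.
Start: joints at [-76.37, 18.392, -4.016, 83.108, 1.295, 78.541, -3.26], TCP at [0.144, 0.634, 0.223] pointing down, gripper open.
Joint ranges: [-163.93, 163.93], [-17.29, 119.83], [-79.2, 71.16], [3.27, 140.29], [-89.18, 269.18], [5.43, 117.66], [-154.24, 154.24]. Speed limits (degrees/s): [147.25, 147.25, 180, 180, 180, 180, 180].

INTERFACE

Orientations are given as [roll, pitch, yaw] about the fixed x, y, z axes, in that order (R = Rz(yaw) Ry(pitch) Rx(roll)).
In Python, from cell import env gives the robot as it stands. The module is installed in compiled form; this text tells all that it offers.
- The arm moves only by the tool servo_tool, never from a script. Its argument "plan" is a list of rows, each a list of 3 entries, a list of its own where there are three numbers: the opening, from 0 (shut) to 1 (fully open), then the shift along the tool's x, y, z in cm, then the turn, a rotation vector about the tool's x, y, z in degrees. A call has 1 to 20 rows; each row shifts and turns the pose as measured when the row begins, along the tool's axes as they then stand; what a row does not reach is not made up. A row lasts 1/12 s, in which the tool goes at most 41.7 mm and 7.16 degrees, less where a joint would pass 70% of its speed; a pose out of reach is approached as far as the arm can. A call is refused whole if a number of a shift passes 4.17 or a number of a turn 7.16, either way. A call with a gripper value outside its range is refused whole. The fingers move at their own pace and stop on an object; "force" is the grip in N (left out, the last holds). Time passes only in rows, so rows that do not move let the fingers close. It gives the time, the measured TCP pose, the force and the opening at its end, in the units of the state.
- env.get_obs(): the state, without advancing time (a new reading comes with each control period).
- env.read_camera(name): name is "scene" or "top" or "wrist"; returns a dict with "image" (384x512x3 uint8, blue, green, red), "fx", "fy", "cx", "cy" (pixels), "k1" (the pictures are not rectified: a ray, as slopes to the right and down, at radius r is drawn at 1 + k1 r^2 times it, then the intrinsics apply), "rvec" (rotation vector, rad) and "tvec" (3), from world to camera coordinates, as OpenCV has them; the wrist camera has in their place "T_tool_cam" (4x4, takes a point from camera to tool coordinates, whose origin is the TCP and whose axes are the flange's). Camera axes: x right, y down, z forward; pixel columns grow to the right and rows downward; lengths in m; the calibration is good to about 2 mm. A picture is of the moment at which its call begins: read the wrist's pose just before it. There is no depth.
- env.sign_off(): hands the job in, once; it reports no verdict.
The state is a dict: "time_s": time; "qpos": joint angles; "joint_velocities": joint speeds; "effort": joint torques, N m; "tool_pos": TCP position; "tool_rot": TCP orientation; "force": force on the tool from outside, world axes, zero at the start; "wrist_torque": the same for the moment, N m; "grip_width": finger opening in m.
Only numpy, scipy, OpenCV 4.12 (cv2) and the standard library are available. Lean on these libraries where they do the work, as an engineer would, in place of code of your own. Each camera call takes 0.05 s, during which the arm holds its last target. There are 200 camera calls.

TASK

Take the centre punch out of the wooden tool block, put it point down into the guide bush of the jig's carriage, and slide the carriage along its rods towards the fish's head until you feel its ball drop into the notch of the index strip. Keep the point clear of the steel fish blank until the ball sits in the notch, so that the blank is not scratched; then set the point down lightly on the blank. Finish still gripping the punch there, upright in the bush with its point on the blank, ready for the hammer, and leave the soapstone holder standing in the block.

Things in the scene. Friction and masses are not known exactly. Their poses are not given: they have to be found in the camera images.
- centre_punch: Centre punch: round steel bar 120 mm long, 12 mm thick, with fine rings round its middle, a flat bevelled head at the top and the last 30 mm tapered to a point at the bottom; 60 to 130 g. It stands point down in an outer hole of the tool block. Origin at the point, z axis along the bar towards the head (up).
- punch_head (a point): Centre of the punch's head, 120 mm from its point.
- tool_block: Fixed wooden block 46 x 130 mm, 46 mm high, with three round upright holes of 13.8 mm, 36 mm deep (floor 10 mm above the worktop), in a row along its y axis at -42, 0 and +42 mm. The punch stands in one outer hole, the soapstone holder in the other, the middle one is empty. Origin under its centre.
- soapstone_holder: Soapstone holder: a slim smooth steel tube 13 mm thick and 130 mm long overall, with a thin flat white stick of soapstone (6 mm) at its top end, standing in the other outer hole; it stands 10 mm taller than the punch. Origin at its lower end. Not to be taken or knocked out.
- jig: Fixed jig: steel base 150 x 360 mm, a grey block 58 mm high at each end (inner faces 150 mm from the middle) and between them two 10 mm guide rods along its y axis, 46 mm either side, 44 mm above the worktop. An index strip, 34 mm high, runs along the robot's side with one cross V notch 10 mm wide, between y = +20 and +70 mm. Origin under its middle, +y along the rods to the fish's head, z up.
- blank: Fish-shaped steel blank, 173 x 63 x 5 mm, fixed flat in a nest plate between the rods, its upper face 23 mm above the worktop, head towards the jig's +y end. Nest and index strip are one piece, set at a different place along the rods from job to job: the notch is level with the fish's eye, roughly 60 mm from the blank's middle towards the nose. Origin in the middle of its underside.
- carriage (a joint): Place of the carriage's bush along the jig's y axis (m), 0 at the jig's middle, from -0.118 to +0.118, growing towards the fish's head. The carriage is an aluminium bridge 138 x 52 mm on the two rods, top face 64 mm above the worktop, 0.3 kg; it drags with about 1.5 N and starts at -0.112 to -0.055.
- bush_mouth (a point): Centre of the guide bush's upper mouth in the carriage, on the jig's middle line, 82 mm above the worktop. A steel bush with a countersunk mouth about 28 mm wide and 8 mm deep over a straight round bore of 14.4 mm that ends 34 mm above the worktop, 11 mm above the blank. It moves with the carriage.
- detent_ball (a joint): Spring ball of 10 mm under the front of the carriage, pressing on the index strip with about 12 N: 0 while it rides on the strip, about 0.003 m when it has dropped into the notch. Once in, the ball holds the carriage on the notch: it takes about 10 N along the rods to push it out again.

How it is judged (in metres and radians):
On the way, in this order (a step that is already met when the one before it is completed fails the run):
1. the punch stands point down in the carriage's bush, at least 12 mm below its mouth, clear of the blank (horizontal distance between centre_punch and bush_mouth below 0.004 m and distance between centre_punch and bush_mouth above 0.012 m and height (world z) of centre_punch below 0.07 m and angle between centre_punch's own z axis and vertical below 0.15 rad and contact force between centre_punch and blank below 0.3 N), for 0.2 s.
2. the ball sits in the notch with the punch in the bush and its point on the blank (value of joint detent_ball above 0.002 m and horizontal distance between centre_punch and bush_mouth below 0.004 m and contact force between centre_punch and blank above 0.3 N), for 0.2 s.
At the end, for the whole second after the job is handed in: ball at least 2 mm down in the notch and carriage still; punch in the bush (within 4 mm of its axis, under 0.1 rad off upright), its point on the blank with over 0.3 N, gripped by the fingers with over 2 N; soapstone holder still upright in the block (all of step 2 and velocity of joint carriage between -0.005 and 0.005 m/s and angle between centre_punch's own z axis and vertical below 0.1 rad and contact force between the fingers and centre_punch above 2 N and linear speed of centre_punch below 0.01 m/s and angle between soapstone_holder's own z axis and vertical below 0.2 rad); the arm keeps its last pose, push and grip.
It fails at once if the punch touches the blank while the ball is not in the notch (contact force between centre_punch and blank above 0.3 N and value of joint detent_ball below 0.0015 m).
It fails at once if the punch is pressed hard on the blank (over 30 N) (contact force between centre_punch and blank above 30 N).
It fails at once if the soapstone holder is knocked or taken out of the block (distance of soapstone_holder from where it was at the start of the episode above 0.025 m or angle between soapstone_holder's own z axis and vertical above 0.3 rad).
It also fails if it takes over 64 s, if anything falls off the work surface, if the arm or the gripper's body presses on something with over 40 N, if the wrist force passes 120 N, or if a joint passes its speed limit or range.

## Working session

There is one attempt and no reset: what is moved stays moved. The work goes in short steps, Python scripts to look and compute and a tool call to move; the robot and the scene stay as the last step left them, time stands still between calls to the robot, and variables do not carry over. Pictures are saved under pics/ and viewed, about 8 in all and at most 12, crops included, and the job is handed in when it is done.

Besides the shell and the picture viewer there is one more tool, called after "Emit:" as a command line: name --argument value ..., lists and objects as JSON in quotes. servo_tool: Moves the arm, as the interface text tells. Its arguments: {"type":"object","properties":{"plan":{"type":"array"},"force":{"type":"number"}},"required":["plan"]}

```bash
mkdir -p pics; cat > h.py <<'E'
import numpy as np, cv2
from cell import env
from scipy.spatial.transform import Rotation as R
def cam(n):
    o=env.get_obs(); c=env.read_camera(n)
    if 'rvec' in c:
        Rm=cv2.Rodrigues(np.array(c['rvec'],float))[0]; c['R']=Rm.T; c['C']=-Rm.T@np.array(c['tvec'],float).ravel()
    else:
        T=np.eye(4); T[:3,:3]=R.from_euler('xyz',o['tool_rot'],degrees=True).as_matrix(); T[:3,3]=o['tool_pos']
        M=T@np.array(c['T_tool_cam']); c['R']=M[:3,:3]; c['C']=M[:3,3]
    return c
def ray(c,u,v):
    K=np.array([[c['fx'],0,c['cx']],[0,c['fy'],c['cy']],[0,0,1]])
    p=np.array([(u-c['cx'])/c['fx'],(v-c['cy'])/c['fy']]); q=p.copy()
    for _ in range(30): q=p/(1+c['k1']*(q@q))
    d=c['R']@np.array([*q,1]); return d/np.linalg.norm(d)
def onz(c,u,v,z):
    d=ray(c,u,v); return c['C']+d*(z-c['C'][2])/d[2]
def proj(c,P):
    p=c['R'].T@(np.array(P)-c['C']); q=p[:2]/p[2]; q=q*(1+c['k1']*(q@q))
    return np.array([q[0]*c['fx']+c['cx'],q[1]*c['fy']+c['cy']])
def tri(obs):
    A=np.zeros((3,3));b=np.zeros(3)
    for c,u,v in obs:
        d=ray(c,u,v);P=np.eye(3)-np.outer(d,d);A+=P;b+=P@c['C']
    x=np.linalg.solve(A,b); return x,[np.linalg.norm(np.cross(ray(c,u,v),x-c['C'])) for c,u,v in obs]
E
python3 - <<'E'
from h import *
print(env.get_obs())
ims=[]
for n in ['scene','top','wrist']:
    c=cam(n); cv2.imwrite(f'pics/{n}0.png',c['image']); print(n,c['fx'],c['k1'],c['C'],c['R'][:,2])
    cv2.imwrite(f'pics/{n}0b.png',cv2.resize(c['image'],(800,600),interpolation=cv2.INTER_CUBIC))
E
```

```text
{'time_s': 0.0, 'qpos': array([-76.37128173,  18.43952775,  -4.01532085,  83.17554859,
         1.29496093,  78.54178264,  -3.26105375]), 'joint_velocities': array([ 0.02319965,  0.06330106, -0.09443225,  0.05274502, -0.07358115,
        0.01783225,  0.10141582]), 'effort': array([-1.03309515e-05, -4.91314960e+01, -4.04216917e-01, -3.12512612e+01,
       -6.39030640e-02,  4.41066083e-02,  2.10506696e-04]), 'tool_pos': array([0.14416382, 0.63323034, 0.22145053]), 'tool_rot': array([-1.79888384e+02,  5.87757831e-03,  1.67179790e+02]), 'force': array([0.84528128, 0.40100136, 0.10066211]), 'wrist_torque': array([ 0.00632883, -0.02244248,  0.00515502]), 'grip_width': 0.08682922275958802}
scene 473.82652852768996 0.049072994448316525 [-0.35212031  0.6470404   0.59493562] [ 0.7917847  -0.45486745 -0.40764274]
top 472.6469038490904 -0.12257510685144701 [0.33042499 0.12300735 1.12212776] [ 0.21180426  0.02057275 -0.97709555]
wrist 270.9599375686901 -0.0032074459713746 [0.07292104 0.64981853 0.38303989] [ 0.26122376 -0.06099622 -0.96334916]
```

View pics/top0b.png

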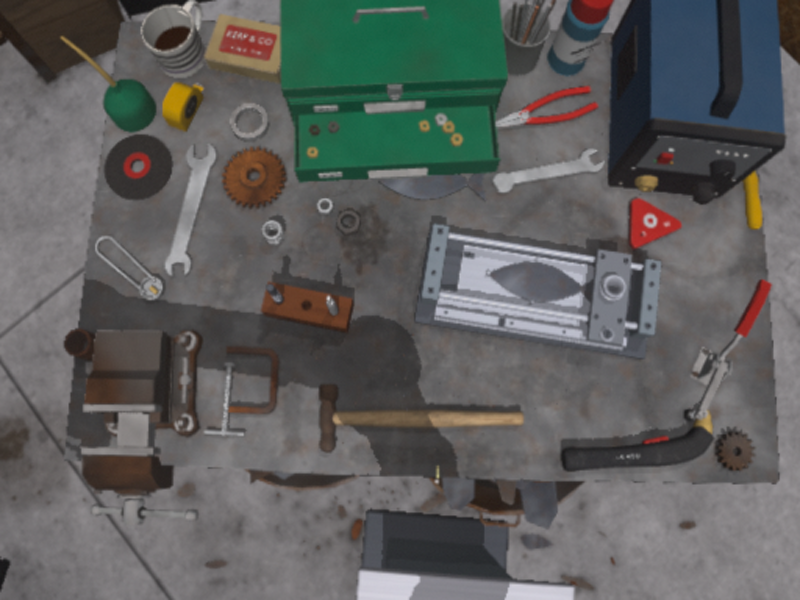

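View pics/scene0b.png

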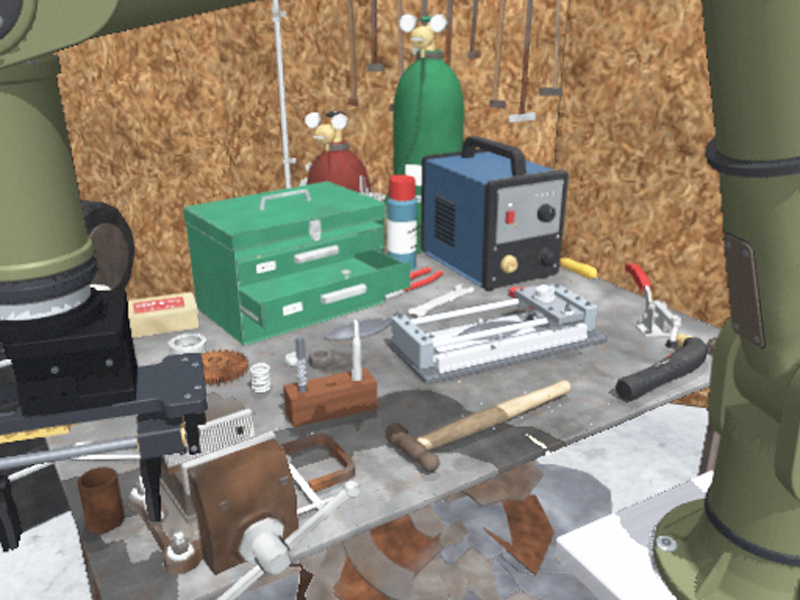

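The top view shows the block at about (308,303) of 800x600. The ringed punch is in its left (+y) hole with its head near (273,290), and the white-tipped holder is in the right hole. The jig's carriage is at the right end with its bush near (614,287), and the notch is near (503,320). The scene view agrees, with the punch head at (299,340). Next I'll take zoomed crops.

```bash
python3 - <<'E'
from h import *
t=cv2.imread('pics/top0.png'); s=cv2.imread('pics/scene0.png')
def cr(im,x,y,w,h,k): return cv2.resize(im[y:y+h,x:x+w],(w*k,h*k),interpolation=cv2.INTER_CUBIC)
a=cr(t,160,160,80,60,5); b=cr(s,170,195,80,60,5)
c=cr(t,260,135,80*2,60*2,2); c=cr(t,262,135,160,100,0+2) if 0 else cr(t,350,145,80,60,5)
d=cr(s,310,170,80,60,5)
cv2.imwrite('pics/crops.png',np.vstack([np.hstack([a,b]),np.hstack([c,d])]))
E
```

```text
(no output)
```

View pics/crops.png

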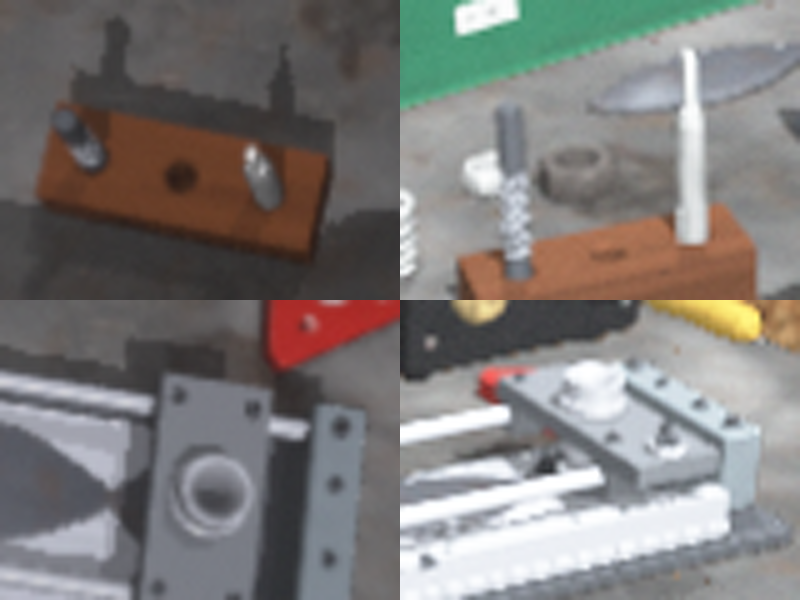

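```bash
python3 - <<'E'
from h import *
t=cam('top'); s=cam('scene')
f=lambda ox,oy,x,y:(ox+(x+.5)/5-.5,oy+(y+.5)/5-.5)
print('head',tri([(t,*f(160,160,64,118)),(s,*f(170,195,110,107))]), onz(t,*f(160,160,64,118),.13))
print('tip',tri([(t,*f(160,160,250,150)),(s,*f(170,195,288,50))]))
print('bush',tri([(t,*f(350,145,216,189)),(s,*f(310,170,196,70))]), onz(t,*f(350,145,216,189),.082))
h=onz(t,*f(160,160,181,177),.046);print('hole',h)
for p in [(58,105),(330,155),(312,247),(38,198)]: print('blk',onz(t,*f(160,160,*p),.046))
# punch base and holder base in block
print('pb',onz(t,*f(160,160,93,163),.046),'sb',onz(t,*f(160,160,267,198),.046))
# carriage corners, end-block corners z .064
for p in [(163,75),(272,90)]: print('car',onz(t,*f(350,145,*p),.064))
g=lambda x,y:((x+.5)*.64-.5,(y+.5)*.64-.5)
for n,p,z in [('rodL',(449,232),.049),('rodR',(590,249),.049),('notch',(503,320),.034),('nose',(490,279),.023),('tail',(583,290),.023),('LblkTL',(432,224),.058),('LblkBL',(420,321),.058)]: print(n,onz(t,*g(*p),z))
E
```

```text
head (array([0.53099993, 0.31346382, 0.12840756]), [np.float64(0.0006511739622645753), np.float64(0.0006511739622646204)]) [0.53100974 0.31374415 0.13      ]
tip (array([0.52171566, 0.23058123, 0.14051957]), [np.float64(0.0004127817173967195), np.float64(0.0004127817173966975)])
bush (array([ 0.58447217, -0.1753956 ,  0.08523711]), [np.float64(0.000908644486043278), np.float64(0.0009086444860433051)]) [ 0.58583412 -0.17561236  0.082     ]
hole [0.52486091 0.27199001 0.046     ]
blk [0.55393815 0.3334783  0.046     ]
blk [0.54124875 0.2039788  0.046     ]
blk [0.49746489 0.20801245 0.046     ]
blk [0.50914993 0.33738765 0.046     ]
pb [0.52786606 0.31372476 0.046     ] sb [0.51849588 0.23108445 0.046     ]
car [ 0.64275901 -0.15441428  0.064     ]
car [ 0.64017508 -0.20654127  0.064     ]
rodL [0.65476906 0.06876753 0.049     ]
rodR [ 0.64718201 -0.14682346  0.049     ]
notch [ 0.52969227 -0.02235742  0.034     ]
nose [ 5.93505763e-01 -3.67542509e-04  2.30000000e-02]
tail [ 0.58869593 -0.14432867  0.023     ]
LblkTL [0.66231756 0.09559225 0.058     ]
LblkBL [0.51342561 0.10190496 0.058     ]
```

The measurements agree with the text. The punch axis is at about (0.530, 0.314) with its head at z 0.128 (0.130 expected), and the holder's tip is 84 mm away at z 0.1405. The bush is at (0.585, -0.1755) with z 0.085 (0.082 expected), and the jig's yaw is about -2°. First I'll raise the tool and turn it to yaw 88, so the jaws open along x.

Emit:
servo_tool --plan '[[1,[0,0,-1.0],[0,0,0]],[1,[0,0,-1.0],[0,0,7]],[1,[0,0,-1.0],[0,0,7]],[1,[0,0,-1.0],[0,0,7]],[1,[0,0,-1.0],[0,0,7]],[1,[0,0,-1.0],[0,0,7]],[1,[0,0,-1.0],[0,0,7]],[1,[0,0,-1.0],[0,0,7]],[1,[0,0,0],[0,0,7]],[1,[0,0,0],[0,0,7]],[1,[0,0,0],[0,0,7]],[1,[0,0,0],[0,0,7]],[1,[0,0,0],[0,0,0]]]'

```text
time_s: 1.33
tool_pos: [0.144, 0.6339, 0.3153]
tool_rot: [-180.0, -0.2, 88.2]
force: [0.2, 0.6, 0.4]
grip_width: 0.087
```

```bash
cat > mv.py <<'E'
# shift needed (tool axes, cm) to reach world target x y z, and yaw/tilt left
import sys
from h import *
o=env.get_obs(); M=R.from_euler('xyz',o['tool_rot'],degrees=True)
print('t',o['time_s'],'pos',o['tool_pos'].round(4),'rot',o['tool_rot'].round(2),'F',o['force'].round(2),'w',round(o['grip_width'],4))
if len(sys.argv)>3:
    print('shift cm',(M.inv().apply(np.array(list(map(float,sys.argv[1:4])))-o['tool_pos'])*100).round(2))
    g=R.from_euler('xyz',[180,0,float(sys.argv[4]) if len(sys.argv)>4 else 88],degrees=True)
    print('turn',np.degrees((M.inv()*g).as_rotvec()).round(2))
E
python3 mv.py 0.53 0.314 0.2; python3 - <<'E'
from h import *
t=cam('top')
for z in (.1,.15): print(onz(t,497*.64,175*.64,z),onz(t,300*.64,180*.64,z))
E
```

```text
t 1.3333 pos [0.144  0.6339 0.3153] rot [-179.99   -0.23   88.15] F [0.16 0.61 0.44] w 0.087
shift cm [-30.78  39.61  11.4 ]
turn [-0.01 -0.23  0.15]
[0.73249144 0.00639844 0.1       ] [0.69967186 0.29442254 0.1       ]
[0.71282333 0.01210266 0.15      ] [0.68160921 0.28603733 0.15      ]
```

Emit:
servo_tool --plan '[[1,[-2.2,2.83,0],[0,0,0]],[1,[-2.2,2.83,0],[0,0,0]],[1,[-2.2,2.83,0],[0,0,0]],[1,[-2.2,2.83,0],[0,0,0]],[1,[-2.2,2.83,0],[0,0,0]],[1,[-2.2,2.83,0],[0,0,0]],[1,[-2.2,2.83,0],[0,0,0]],[1,[-2.2,2.83,0],[0,0,0]],[1,[-2.2,2.83,0.5],[0,0,0]],[1,[-2.2,2.83,1.5],[0,0,0]],[1,[-2.2,2.83,2],[0,0,0]],[1,[-2.2,2.83,2],[0,0,0]],[1,[-2.2,2.83,2],[0,0,0]],[1,[-2.2,2.83,1.5],[0,0,0]],[1,[0,0,0],[0,0,0]]]'

```text
time_s: 2.63
tool_pos: [0.5537, 0.3198, 0.2202]
tool_rot: [179.8, -0.8, 92.8]
force: [0.2, -2.1, -0.5]
grip_width: 0.0872
```

```bash
python3 mv.py 0.53 0.314 0.2; python3 - <<'E'
from h import *
c=cam('wrist'); im=c['image'].copy(); print(proj(c,[.53,.314,.13]),proj(c,[.53,.314,.046]),c['C'])
cv2.imwrite('pics/w1.png',cv2.resize(im,(800,600),interpolation=cv2.INTER_CUBIC)); cv2.imwrite('pics/w1raw.png',im)
E
```

```text
t 2.6333 pos [0.5537 0.3198 0.2202] rot [179.77  -0.75  92.8 ] F [ 0.19 -2.06 -0.52] w 0.0872
shift cm [-0.49 -2.4   2.  ]
turn [ 0.19 -0.76  4.8 ]
[232.69466321 198.82785205] [238.31866811 179.85713964] [0.54965576 0.39070848 0.38259932]
```

View pics/w1.png

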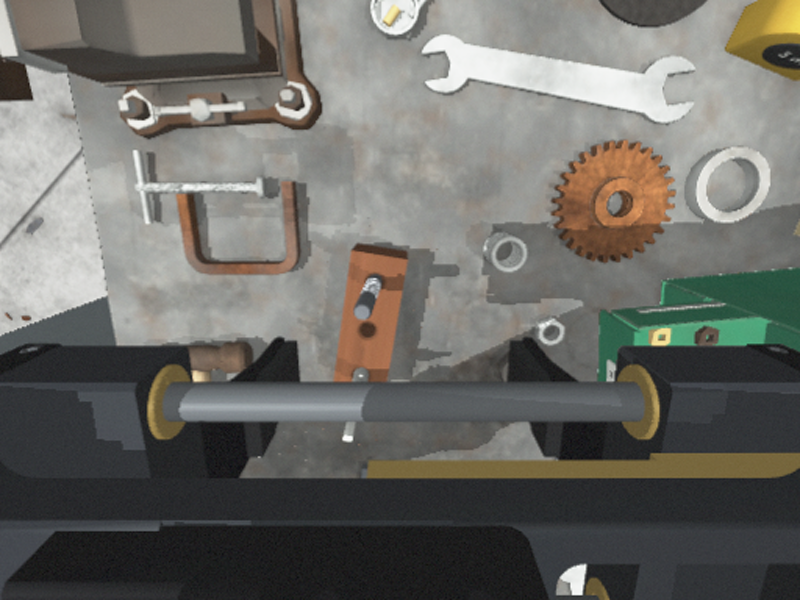

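The wrist view shows the punch head at about (361,311) of 800x600, within 1.7 px of the prediction. That puts x at about 0.529. I'll align over it, then descend.

Emit:
servo_tool --plan '[[1,[-0.3,-1.4,0],[0,-0.4,2.4]],[1,[-0.3,-1.2,0],[0,-0.4,2.4]],[1,[0,0,0],[0,0,0]]]'

```text
time_s: 2.93
tool_pos: [0.525, 0.3163, 0.2213]
tool_rot: [180.0, -0.1, 88.3]
force: [1.4, 0.7, 1.1]
grip_width: 0.0871
```

```bash
python3 mv.py 0.529 0.3138 0.087
```

```text
t 2.9333 pos [0.525  0.3163 0.2213] rot [ 1.7997e+02 -1.1000e-01  8.8330e+01] F [1.41 0.72 1.09] w 0.0871
shift cm [-0.26  0.4  13.43]
turn [ 0.03 -0.11  0.33]
```

Emit:
servo_tool --plan '[[1,[-0.26,0.4,1.4],[0,0,0]],[1,[0,0,1.8],[0,0,0]],[1,[0,0,1.8],[0,0,0]],[1,[0,0,1.8],[0,0,0]],[1,[0,0,1.8],[0,0,0]],[1,[0,0,1.8],[0,0,0]],[1,[0,0,1.0],[0,0,0]],[1,[0,0,0],[0,0,0]]]'

```text
time_s: 3.6
tool_pos: [0.5313, 0.3215, 0.1025]
tool_rot: [179.6, -0.6, 90.1]
force: [-0.6, -0.5, 0.4]
grip_width: 0.0872
```

```bash
python3 mv.py 0.529 0.3138 0.087
```

```text
t 3.6 pos [0.5313 0.3215 0.1025] rot [179.57  -0.62  90.06] F [-0.63 -0.51  0.35] w 0.0872
shift cm [-0.79 -0.25  1.54]
turn [ 0.42 -0.63  2.06]
```

Emit:
servo_tool --plan '[[1,[-0.4,-0.1,0.5],[0.2,-0.3,1]],[1,[-0.3,-0.1,0.5],[0.2,-0.3,1]],[1,[0,0,0.4],[0,0,0]],[1,[0,0,0],[0,0,0]]]'

```text
time_s: 3.93
tool_pos: [0.5305, 0.3149, 0.0885]
tool_rot: [179.9, -0.1, 88.0]
force: [-0.5, -0.8, -0.5]
grip_width: 0.0871
```

```bash
python3 mv.py 0.529 0.3138 0.087
```

```text
t 3.9333 pos [0.5305 0.3149 0.0885] rot [ 1.799e+02 -5.000e-02  8.803e+01] F [-0.45 -0.8  -0.45] w 0.0871
shift cm [-0.12 -0.14  0.15]
turn [ 0.1  -0.05  0.03]
```

Emit:
servo_tool --plan '[[0,[-0.1,-0.1,0.1],[0,0,0]],[0,[0,0,0],[0,0,0]],[0,[0,0,0],[0,0,0]],[0,[0,0,0],[0,0,0]],[0,[0,0,0],[0,0,0]],[0,[0,0,0],[0,0,0]],[0,[0,0,0],[0,0,0]],[0,[0,0,0],[0,0,0]],[0,[0,0,0],[0,0,0]],[0,[0,0,0],[0,0,0]]]' --force 40

```text
time_s: 4.77
tool_pos: [0.5312, 0.3151, 0.0907]
tool_rot: [179.7, -0.3, 88.1]
force: [0.0, -0.5, -0.5]
grip_width: 0.0282
```

```bash
python3 mv.py 0.529 0.3138 0.20
```

```text
t 4.7667 pos [0.5312 0.3151 0.0907] rot [179.66  -0.28  88.06] F [ 0.02 -0.51 -0.53] w 0.0282
shift cm [ -0.09  -0.15 -10.93]
turn [ 0.34 -0.28  0.06]
```

Emit:
servo_tool --plan '[[0,[-0.1,-0.1,0.3],[0.2,-0.2,0]],[0,[0,0,0.1],[0,0,0]],[0,[0,0,0],[0,0,0]],[0,[0,0,0],[0,0,0]],[0,[0,0,0],[0,0,0]],[0,[0,0,0],[0,0,0]]]'

```text
time_s: 5.27
tool_pos: [0.5306, 0.3142, 0.0864]
tool_rot: [179.8, -0.1, 88.1]
force: [-0.8, 0.2, -0.2]
grip_width: 0.0109
```

```bash
python3 mv.py 0.529 0.3138 0.20
```

```text
t 5.2667 pos [0.5306 0.3142 0.0864] rot [ 1.7982e+02 -8.0000e-02  8.8060e+01] F [-0.75  0.21 -0.2 ] w 0.0109
shift cm [ -0.03  -0.12 -11.36]
turn [ 0.18 -0.08  0.06]
```

Emit:
servo_tool --plan '[[0,[0,0,-0.5],[0,0,0]],[0,[0,0,-0.8],[0,0,0]],[0,[0,0,-0.8],[0,0,0]],[0,[0,0,-0.8],[0,0,0]],[0,[0,0,-0.8],[0,0,0]],[0,[0,0,-0.8],[0,0,0]],[0,[0,0,-0.8],[0,0,0]],[0,[0,0,0],[0,0,0]]]'

```text
time_s: 5.93
tool_pos: [0.5302, 0.314, 0.1456]
tool_rot: [179.8, -0.1, 88.0]
force: [0.3, -0.3, -0.9]
grip_width: 0.0112
```

```bash
python3 mv.py 0.53 0.3142 0.25
```

```text
t 5.9333 pos [0.5302 0.314  0.1456] rot [ 1.7982e+02 -9.0000e-02  8.8050e+01] F [ 0.34 -0.29 -0.9 ] w 0.0112
shift cm [ 3.000e-02  1.000e-02 -1.044e+01]
turn [ 0.18 -0.09  0.05]
```

Emit:
servo_tool --plan '[[0,[0,0,-1.5],[0,0,0]],[0,[0,0,-2],[0,0,0]],[0,[0,0,-2],[0,0,0]],[0,[0,0,-2],[0,0,0]],[0,[0,0,-2],[0,0,0]],[0,[0,0,-1],[0,0,0]],[0,[0,0,0],[0,0,0]],[0,[0,0,0],[0,0,0]]]'

```text
time_s: 6.6
tool_pos: [0.5284, 0.313, 0.2546]
tool_rot: [180.0, 0.0, 88.0]
force: [0.6, -0.3, -0.6]
grip_width: 0.0106
```

```bash
python3 mv.py 0.585 -0.1755 0.25;  python3 - <<'E'
from h import *
o=env.get_obs(); M=R.from_euler('xyz',o['tool_rot'],degrees=True)
pt=o['tool_pos']+M.apply([0,0,.0764]); hd=o['tool_pos']+M.apply([0,0,-.0436]); print(pt)
L=[]
for n in ('top','scene','wrist'):
    c=cam(n); cv2.imwrite(f'pics/{n}2.png',c['image']); p,h=proj(c,pt),proj(c,hd); print(n,p,h)
    x,y=(int(v) for v in p-[40,45]); x=max(x,0);y=max(y,0); cr=c['image'][y:y+90,x:x+80]; print(x,y,cr.shape)
    L.append(cv2.resize(cr,(320,360),interpolation=cv2.INTER_CUBIC)[:,:266] if 0 else cv2.resize(cr,(264,297),interpolation=cv2.INTER_CUBIC))
cv2.imwrite('pics/pt2.png',np.hstack(L))
E
```

```text
t 6.6 pos [0.5284 0.313  0.2546] rot [1.7998e+02 1.0000e-02 8.8050e+01] F [ 0.59 -0.27 -0.62] w 0.0106
shift cm [-48.63   7.32   0.47]
turn [0.02 0.01 0.05]
[0.52846555 0.31303635 0.1781985 ]
top [168.72347778 179.43996862] [157.29608384 164.82347115]
128 134 (90, 80, 3)
scene [190.63203566 195.601499  ] [187.21141708 142.02074326]
150 150 (90, 80, 3)
wrist [258.18084942 197.18374346] [258.32634013 269.68535771]
218 152 (90, 80, 3)
```

View pics/pt2.png

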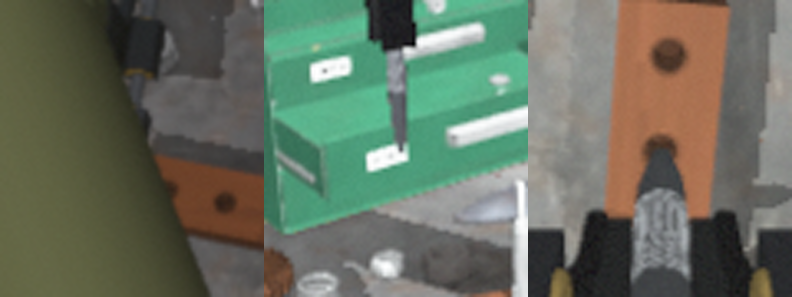

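The crops show the punch tip within about 1.4 px of the prediction in both the scene and wrist views. So the punch hangs upright with its point 76.4 mm beyond the TCP. Next I'll travel to the bush.

Emit:
servo_tool --plan '[[0,[-1.5,0.2,0],[0,0,0]],[0,[-3,0.4,0],[0,0,0]],[0,[-3.5,0.55,0],[0,0,0]],[0,[-3.5,0.55,0],[0,0,0]],[0,[-3.5,0.55,0],[0,0,0]],[0,[-3.5,0.55,0],[0,0,0]],[0,[-3.5,0.55,0],[0,0,0]],[0,[-3.5,0.55,0],[0,0,0]],[0,[-3.5,0.55,0],[0,0,0]],[0,[-3.5,0.55,0],[0,0,0]],[0,[-3.5,0.55,0],[0,0,0]],[0,[-3.5,0.55,0],[0,0,0]],[0,[-3,0.5,0],[0,0,0]],[0,[-1.5,0.2,0],[0,0,0]],[0,[0,0,0],[0,0,0]]]'

```text
time_s: 8.0
tool_pos: [0.5677, -0.166, 0.2383]
tool_rot: [-178.4, 0.8, 87.9]
force: [0.2, -0.6, -1.4]
grip_width: 0.0109
```

```bash
python3 mv.py 0.585 -0.1755 0.22
```

```text
t 8.0 pos [ 0.5677 -0.166   0.2383] rot [-178.41    0.8    87.87] F [ 0.17 -0.6  -1.37] w 0.0109
shift cm [-0.86  1.81  1.8 ]
turn [-1.59  0.79 -0.14]
```

Emit:
servo_tool --plan '[[0,[-0.4,0.9,0.5],[-0.8,0.4,0]],[0,[-0.4,0.8,0.8],[-0.8,0.4,0]],[0,[0,0,0.5],[0,0,0]],[0,[0,0,0],[0,0,0]],[0,[0,0,0],[0,0,0]]]'

```text
time_s: 8.42
tool_pos: [0.5831, -0.1742, 0.2149]
tool_rot: [-179.9, -0.2, 87.8]
force: [-0.2, 0.2, -0.6]
grip_width: 0.0107
```

```bash
python3 mv.py 0.585 -0.1755 0.18;  python3 - <<'E'
from h import *
o=env.get_obs(); M=R.from_euler('xyz',o['tool_rot'],degrees=True)
pt=o['tool_pos']+M.apply([0,0,.0764]); print(pt)
c=cam('wrist'); im=c['image']; cv2.imwrite('pics/w3raw.png',im); print(proj(c,pt),proj(c,[.585,-.1755,.082]))
x,y=(int(v) for v in proj(c,[.585,-.1755,.082])-[60,60]); print(x,y)
cv2.imwrite('pics/w3.png',np.hstack([cv2.resize(im,(400,300),interpolation=cv2.INTER_AREA),cv2.resize(im[y:y+100,x:x+130],(390,300),interpolation=cv2.INTER_CUBIC)]))
E
```

```text
t 8.4167 pos [ 0.5831 -0.1742  0.2149] rot [-179.86   -0.24   87.84] F [-0.16  0.19 -0.59] w 0.0107
shift cm [-0.14  0.2   3.49]
turn [-0.14 -0.24 -0.16]
[ 0.58291409 -0.17386855  0.1384619 ]
[257.69493068 197.26981899] [259.72758254 183.97061874]
199 123
```

View pics/w3.png

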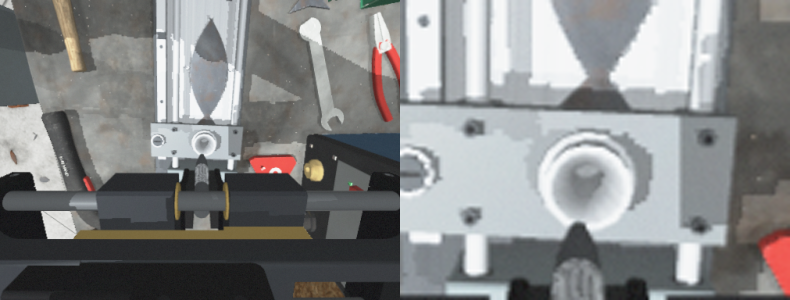

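The wrist view shows the punch tip just before the bush. The mouth's rim is centred near (261.3,183) px, and the prediction was (259.7,184).

```bash
python3 - <<'E'
from h import *
c=cam('wrist'); im=c['image']
print(onz(c,261.3,183,.082), onz(c,259.7,184,.082))
# bright rim circle
g=cv2.cvtColor(im,cv2.COLOR_BGR2GRAY)[150:205,235:290]
m=(g>215).astype(np.uint8); n,l,s,ce=cv2.connectedComponentsWithStats(m)
for i in range(1,n):
    if s[i][4]>30: print(s[i],ce[i]+[235,150])
i=1+np.argmax(s[1:,4]); k=(l==i).astype(np.uint8)
cn=max(cv2.findContours(k,cv2.RETR_EXTERNAL,cv2.CHAIN_APPROX_NONE)[0],key=len)
e=cv2.fitEllipse(cn); print(e); u,v=e[0][0]+235,e[0][1]+150; print(u,v,onz(c,u,v,.082))
E
```

```text
[ 0.58675564 -0.17381042  0.082     ] [ 0.58492441 -0.17489621  0.082     ]
[36  0 19  4 62] [280.77419355 151.17741935]
[ 10  18  32  33 372] [260.77688172 183.71236559]
((25.22948455810547, 34.162593841552734), (27.856691360473633, 29.456239700317383), 150.6544189453125)
260.22948455810547 184.16259384155273 [ 0.58551053 -0.17510605  0.082     ]
```

Emit:
servo_tool --plan '[[0,[-0.05,0.28,0.5],[-0.1,-0.2,0]],[0,[0,0,0.8],[0,0,0]],[0,[0,0,0.8],[0,0,0]],[0,[0,0,0.8],[0,0,0]],[0,[0,0,0.8],[0,0,0]],[0,[0,0,0.5],[0,0,0]],[0,[0,0,0],[0,0,0]]]'

```text
time_s: 9.1
tool_pos: [0.5871, -0.1711, 0.1689]
tool_rot: [180.0, -0.1, 88.2]
force: [-0.0, -0.5, -1.1]
grip_width: 0.0105
```

```bash
python3 mv.py 0.586 -0.1745 0.13
```

```text
t 9.1 pos [ 0.5871 -0.1711  0.1689] rot [ 1.7998e+02 -9.0000e-02  8.8180e+01] F [-0.01 -0.51 -1.08] w 0.0105
shift cm [-0.35 -0.1   3.89]
turn [ 0.02 -0.09  0.18]
```

Emit:
servo_tool --plan '[[0,[-0.35,-0.1,0.2],[0,0,0]],[0,[0,0,0.3],[0,0,0]],[0,[0,0,0.4],[0,0,0]],[0,[0,0,0.4],[0,0,0]],[0,[0,0,0.2],[0,0,0]],[0,[0,0,0],[0,0,0]]]'

```text
time_s: 9.6
tool_pos: [0.5858, -0.1757, 0.1525]
tool_rot: [180.0, -0.1, 88.1]
force: [0.6, 0.6, -0.8]
grip_width: 0.0109
```

```bash
python3 mv.py 0.586 -0.1745 0.13;  python3 - <<'E'
from h import *
c=cam('wrist'); im=c['image']; s=cam('scene'); 
p=proj(s,[.586,-.1745,.082]); print(p); x,y=(int(v)for v in p-[50,50])
cv2.imwrite('pics/w4.png',np.hstack([cv2.resize(im[150:225,210:310],(400,300),interpolation=cv2.INTER_CUBIC),cv2.resize(s['image'][y:y+75,x:x+100],(400,300),interpolation=cv2.INTER_CUBIC)]))
E
```

```text
t 9.6 pos [ 0.5858 -0.1757  0.1525] rot [ 1.7995e+02 -7.0000e-02  8.8120e+01] F [ 0.55  0.55 -0.8 ] w 0.0109
shift cm [0.11 0.01 2.25]
turn [ 0.05 -0.07  0.12]
[347.77022761 184.54417512]
```

View pics/w4.png

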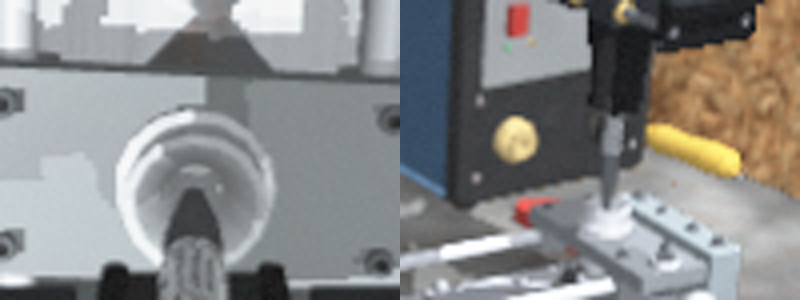

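The point is inside the countersink and centred: the punch is at about 193 and the rim spans 118–275. I'll continue down.

Emit:
servo_tool --plan '[[0,[0.1,0.03,0.3],[0,0,0]],[0,[0,0,0.5],[0,0,0]],[0,[0,0,0.5],[0,0,0]],[0,[0,0,0.5],[0,0,0]],[0,[0,0,0],[0,0,0]]]'

```text
time_s: 10.12
tool_pos: [0.5871, -0.1743, 0.1339]
tool_rot: [179.8, -0.1, 88.2]
force: [-0.3, -0.3, -1.7]
grip_width: 0.0109
```

```bash
python3 mv.py 0.586 -0.1745 0.118
```

```text
t 10.1167 pos [ 0.5871 -0.1743  0.1339] rot [ 1.7983e+02 -7.0000e-02  8.8160e+01] F [-0.26 -0.29 -1.67] w 0.0109
shift cm [-0.02 -0.11  1.59]
turn [ 0.17 -0.07  0.16]
```

Emit:
servo_tool --plan '[[0,[0,-0.05,0.3],[0.1,0,0]],[0,[0,0,0.4],[0,0,0]],[0,[0,0,0.4],[0,0,0]],[0,[0,0,0.2],[0,0,0]],[0,[0,0,0],[0,0,0]]]'

```text
time_s: 10.53
tool_pos: [0.5864, -0.1749, 0.1191]
tool_rot: [180.0, -0.0, 88.1]
force: [-1.2, 0.3, -1.1]
grip_width: 0.011
```

```bash
python3 mv.py 0.586 -0.1745 0.118
```

```text
t 10.5333 pos [ 0.5864 -0.1749  0.1191] rot [ 1.7998e+02 -1.0000e-02  8.8150e+01] F [-1.21  0.34 -1.07] w 0.011
shift cm [ 0.03 -0.04  0.11]
turn [ 0.02 -0.01  0.15]
```

Emit:
servo_tool --plan '[[0,[0,0,-0.3],[0,0,0]],[0,[0.3,0,0],[0,0,0]],[0,[0.6,0,0],[0,0,0]],[0,[0.6,0,0],[0,0,0]],[0,[0.6,0,0],[0,0,0]],[0,[0.6,0,0],[0,0,0]],[0,[0,0,0],[0,0,0]]]'

```text
time_s: 11.12
tool_pos: [0.586, -0.1699, 0.1235]
tool_rot: [179.6, 1.9, 87.4]
force: [0.0, 0.2, -1.7]
grip_width: 0.0108
```

```bash
python3 mv.py 0.589 -0.08 0.12
```

```text
t 11.1167 pos [ 0.586  -0.1699  0.1235] rot [179.6    1.94  87.42] F [ 0.    0.2  -1.74] w 0.0108
shift cm [ 9.01 -0.11  0.05]
turn [ 0.39  1.94 -0.57]
```

Emit:
servo_tool --plan '[[0,[0.6,0,0],[0,1,0]],[0,[1.0,0,0],[0,1,0]],[0,[1.2,0,0],[0,0.5,0]],[0,[1.2,0,0],[0,0.5,0]]]'

```text
time_s: 11.45
tool_pos: [0.587, -0.1473, 0.1247]
tool_rot: [179.3, 0.2, 86.8]
force: [-0.0, -7.0, -2.5]
grip_width: 0.0108
```

```bash
python3 mv.py 0.589 -0.08 0.12
```

```text
t 11.45 pos [ 0.587  -0.1473  0.1247] rot [179.27   0.2   86.79] F [-0.   -7.03 -2.47] w 0.0108
shift cm [ 6.74 -0.18  0.45]
turn [ 0.73  0.2  -1.21]
```

Emit:
servo_tool --plan '[[0,[1.2,0,0.1],[0.3,0.3,-0.4]],[0,[1.2,0,0.1],[0.2,0.3,-0.4]],[0,[1.2,0,0.1],[0.2,0.3,-0.4]],[0,[1.2,0,0.1],[0,0.3,0]],[0,[1.2,0,0],[0,0.3,0]]]'

```text
time_s: 11.87
tool_pos: [0.5892, -0.0997, 0.1236]
tool_rot: [179.7, -0.5, 87.3]
force: [-0.5, -3.9, -0.3]
grip_width: 0.0095
```

```bash
python3 mv.py 0.591 -0.025 0.12
```

```text
t 11.8667 pos [ 0.5892 -0.0997  0.1236] rot [179.73  -0.47  87.35] F [-0.53 -3.94 -0.34] w 0.0095
shift cm [ 7.46 -0.16  0.42]
turn [ 0.27 -0.47 -0.65]
```

Emit:
servo_tool --plan '[[0,[1.1,0,0.1],[0.1,0,-0.3]],[0,[1.1,0,0.1],[0.1,0,-0.3]],[0,[1.0,0,0.1],[0,0,0]],[0,[0.8,0,0.1],[0,0,0]]]'

```text
time_s: 12.2
tool_pos: [0.5913, -0.0514, 0.1205]
tool_rot: [179.9, -0.8, 88.1]
force: [0.7, -0.2, -0.7]
grip_width: 0.0095
```

```bash
python3 mv.py 0.591 -0.025 0.12; python3 - <<'E'
from h import *
c=cam('wrist'); im=c['image']
cv2.imwrite('pics/w5.png',cv2.resize(im[0:240,100:420],(800,600),interpolation=cv2.INTER_CUBIC))
E
```

```text
t 12.2 pos [ 0.5913 -0.0514  0.1205] rot [179.9   -0.83  88.13] F [ 0.67 -0.16 -0.67] w 0.0095
shift cm [ 2.63 -0.11  0.09]
turn [ 0.09 -0.83  0.13]
```

View pics/w5.png

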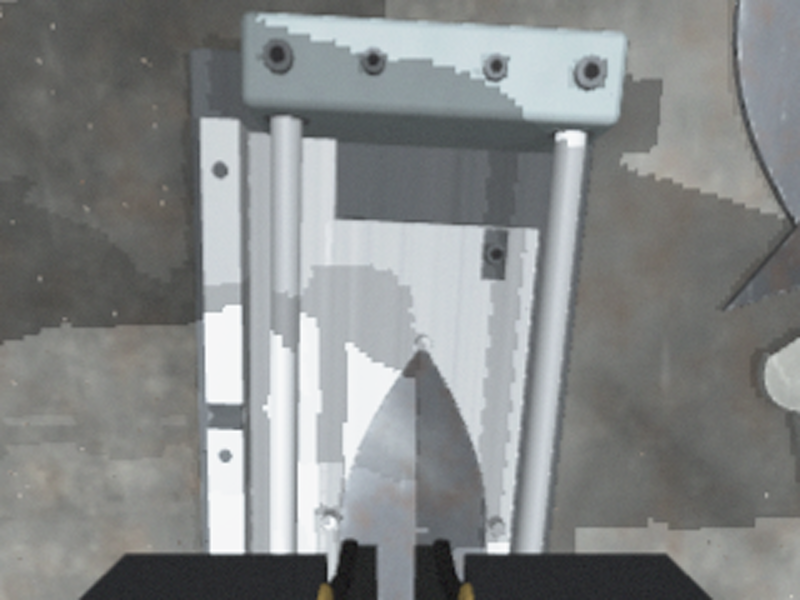

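The wrist view shows the notch in the index strip at (225,416) of the crop, which is (190,166.4) px.

```bash
python3 - <<'E'
from h import *
c=cam('wrist'); o=env.get_obs(); n=onz(c,190,166.4,.034); print(n,o['tool_pos'])
a=np.array([np.sin(np.radians(2)),np.cos(np.radians(2))]); print('along to go cm',100*(n-o['tool_pos'])[:2]@a)
E
```

```text
[ 0.52950707 -0.01842641  0.034     ] [ 0.59125796 -0.05015308  0.12016421]
along to go cm 2.9552269252585264
```

Emit:
servo_tool --plan '[[0,[0.7,0,0],[0,-0.3,0]],[0,[0.8,0,0],[0,0,0]],[0,[0.8,0,0],[0,0,0]]]'

```text
time_s: 12.55
tool_pos: [0.5914, -0.0274, 0.1202]
tool_rot: [180.0, -0.5, 88.1]
force: [0.3, -0.0, -1.5]
grip_width: 0.0096
```

```bash
python3 mv.py 0.592 -0.0205 0.12
```

```text
t 12.55 pos [ 0.5914 -0.0274  0.1202] rot [179.98  -0.47  88.13] F [ 0.27 -0.03 -1.48] w 0.0096
shift cm [0.69 0.03 0.02]
turn [ 0.02 -0.47  0.13]
```

Emit:
servo_tool --plan '[[0,[0.5,0,0],[0,0,0]]]'

```text
time_s: 12.63
tool_pos: [0.5916, -0.0208, 0.1202]
tool_rot: [180.0, -0.5, 88.2]
force: [0.3, 0.5, -1.6]
grip_width: 0.0092
```

Emit:
servo_tool --plan '[[0,[0.5,0,0],[0,0,0]]]'

```text
time_s: 12.72
tool_pos: [0.5918, -0.0151, 0.1202]
tool_rot: [180.0, -0.5, 88.2]
force: [0.4, 0.0, 0.0]
grip_width: 0.0096
```

Emit:
servo_tool --plan '[[0,[0.5,0,0],[0,0,0]]]'

```text
time_s: 12.8
tool_pos: [0.592, -0.0094, 0.1203]
tool_rot: [180.0, -0.5, 88.2]
force: [0.2, -0.0, -1.5]
grip_width: 0.0095
```

Emit:
servo_tool --plan '[[0,[0.5,0,0],[0,0,0]]]'

```text
time_s: 12.88
tool_pos: [0.5921, -0.0039, 0.1203]
tool_rot: [180.0, -0.5, 88.2]
force: [0.6, -0.1, -0.4]
grip_width: 0.0096
```

The tool is moving with almost no drag and the grip width has changed, so I need to look.

```bash
python3 mv.py; python3 - <<'E'
from h import *
s=cam('scene'); t=cam('top'); o=env.get_obs()
cs=[]
for c,n in((s,'s'),(t,'t')):
    p=proj(c,[.59,-.07,.08]); x,y=(max(0,int(v)) for v in p-[75,60]); print(n,x,y)
    cs.append(cv2.resize(c['image'][y:y+120,x:x+150],(400,320),interpolation=cv2.INTER_CUBIC))
cv2.imwrite('pics/s6.png',np.hstack(cs))
E
```

```text
t 12.8833 pos [ 0.5921 -0.0039  0.1203] rot [179.98  -0.51  88.18] F [ 0.6  -0.14 -0.41] w 0.0096
s 241 132
t 271 116
```

View pics/s6.png

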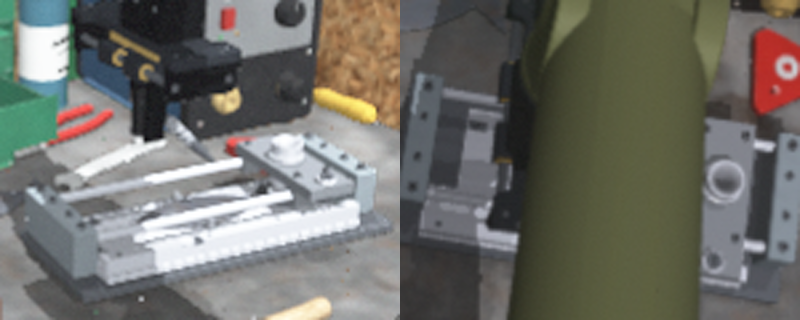

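The carriage stayed at the right end. The punch has swung sideways in the pads towards -y, because pushing along the pads levered it out. I'll measure the tilt, then set it upright, regrip it lower with the jaws along y, and slide with it deeper in the bush.

```bash
python3 - <<'E'
from h import *
s=cam('scene'); w=cam('wrist'); o=env.get_obs(); M=R.from_euler('xyz',o['tool_rot'],degrees=True)
for th in range(0,95,15):
    d=np.array([-np.sin(np.radians(th)),0,np.cos(np.radians(th))])
    tip=o['tool_pos']+M.apply(np.array([0,0,-.019])+.0954*d); hd=o['tool_pos']+M.apply(np.array([0,0,-.019])-.0246*d)
    print(th,tip.round(3),'scene',proj(s,tip).round(),'wrist',proj(w,tip).round(),'head',proj(s,hd).round())
a=s['image'][140:215,260:360]; cv2.imwrite('pics/s7.png',np.hstack([cv2.resize(a,(400,300),interpolation=cv2.INTER_CUBIC),cv2.resize(w['image'],(400,300),interpolation=cv2.INTER_AREA)]))
# carriage/bush from the top view
t=cam('top'); g=t['image']; p=proj(t,[.585,-.1755,.082]); print(p)
x,y=int(p[0])-22,int(p[1])-22; m=(cv2.cvtColor(g,cv2.COLOR_BGR2GRAY)[y:y+44,x:x+44]>185).astype(np.uint8)
n,l,st,ce=cv2.connectedComponentsWithStats(m)
for i in range(1,n):
    if st[i][4]>20: print(st[i],ce[i]+[x,y],onz(t,*(ce[i]+[x,y]),.082))
E
```

```text
0 [ 0.592 -0.004  0.044] scene [295. 209.] wrist [258. 198.] head [297. 167.]
15 [ 0.591 -0.029  0.047] scene [303. 206.] wrist [258. 224.] head [295. 168.]
30 [ 0.591 -0.052  0.056] scene [310. 201.] wrist [258. 252.] head [293. 169.]
45 [ 0.59  -0.072  0.071] scene [317. 195.] wrist [258. 280.] head [291. 171.]
60 [ 0.59  -0.087  0.091] scene [322. 187.] wrist [258. 310.] head [290. 173.]
75 [ 0.589 -0.097  0.114] scene [325. 179.] wrist [258. 342.] head [289. 175.]
90 [ 0.589 -0.1    0.138] scene [327. 170.] wrist [258. 375.] head [288. 177.]
[392.74352617 182.75229654]
```

View pics/s7.png

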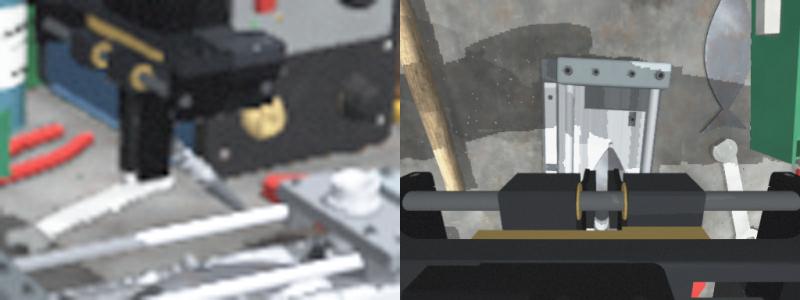

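The scene crop shows the tip at about (320,191) px, so the punch is tilted about 53° in the pads. The bush is still where it was. I'll use the fixed-enough side of the carriage with a light grip to rotate the punch back upright.

Emit:
servo_tool --plan '[[0,[-0.8,0,0.6],[0,-0.4,0]],[0,[-1,0,0.6],[0,0,0]],[0,[-1,0,0.6],[0,0,0]],[0,[-1,0,0.6],[0,0,0]],[0,[-1,0,0.6],[0,0,0]],[0,[-0.5,0,0.3],[0,0,0]],[0,[0,0,0],[0,0,0]]]'

```text
time_s: 13.72
tool_pos: [0.5888, -0.0681, 0.0829]
tool_rot: [-179.9, 0.1, 87.8]
force: [-0.6, 0.0, -1.0]
grip_width: 0.0095
```

```bash
python3 mv.py .5895 -.066 .085; python3 -c "
from h import *
print(env.get_obs()['qpos'].round(1))
w=cam('wrist');t=cam('top');print(proj(t,[.585,-.1755,.082]));cv2.imwrite('pics/t8.png',t['image'])"
```

```text
t 13.7167 pos [ 0.5888 -0.0681  0.0829] rot [-1.7994e+02  9.0000e-02  8.7830e+01] F [-0.64  0.01 -0.96] w 0.0095
shift cm [ 0.21  0.06 -0.21]
turn [-0.06  0.09 -0.17]
[-27.2  20.4  37.4 102.  -13.7  62.3  12.8]
[392.74352617 182.75229654]
```

Emit:
servo_tool --plan '[[0,[0,0,-0.1],[0,0,0]],[0,[0,0,0],[0,0,0]],[0,[-0.7,0,-0.6],[0,0,0]],[0,[-0.7,0,-0.6],[0,0,0]],[0,[-0.7,0,-0.6],[0,0,0]],[0,[-0.7,0,-0.5],[0,0,0]],[0,[0,0,0],[0,0,0]]]' --force 10

```text
time_s: 14.4
tool_pos: [0.5898, -0.0928, 0.1117]
tool_rot: [179.9, -0.2, 88.2]
force: [-0.2, 1.0, -1.0]
grip_width: 0.0107
```

```bash
python3 mv.py .5855 -.135 .126
```

```text
t 14.4 pos [ 0.5898 -0.0928  0.1117] rot [ 1.7989e+02 -1.5000e-01  8.8230e+01] F [-0.15  1.02 -1.03] w 0.0107
shift cm [-4.23 -0.29 -1.45]
turn [ 0.11 -0.15  0.23]
```

Emit:
servo_tool --plan '[[0,[-0.8,0,-0.5],[0,0,0]],[0,[-0.8,0,-0.4],[0,0,0]],[0,[-0.8,0,-0.3],[0,0,0]],[0,[-0.8,0,-0.2],[0,0,0]],[0,[-0.6,0,0],[0,0,0]]]'

```text
time_s: 14.82
tool_pos: [0.5889, -0.1327, 0.1278]
tool_rot: [179.8, -0.3, 88.3]
force: [-1.3, 1.4, 0.7]
grip_width: 0.0114
```

```bash
python3 mv.py .5865 -.146 .126;python3 - <<'E'
from h import *
s=cam('scene'); w=cam('wrist'); o=env.get_obs(); M=R.from_euler('xyz',o['tool_rot'],degrees=True)
for th in range(-10,60,10):
    d=np.array([-np.sin(np.radians(th)),0,np.cos(np.radians(th))])
    tip=o['tool_pos']+M.apply(np.array([0,0,-.019])+.0954*d)
    print(th,tip.round(3),'scene',proj(s,tip).round(),'wrist',proj(w,tip).round())
cv2.imwrite('pics/s9.png',np.hstack([cv2.resize(s['image'][130:205,290:390],(400,300),interpolation=cv2.INTER_CUBIC),cv2.resize(w['image'][120:270,160:360],(400,300),interpolation=cv2.INTER_CUBIC)]))
E
```

```text
t 14.8167 pos [ 0.5889 -0.1327  0.1278] rot [179.83  -0.28  88.32] F [-1.31  1.41  0.71] w 0.0114
shift cm [-1.34 -0.2   0.17]
turn [ 0.17 -0.28  0.32]
-10 [ 0.59  -0.117  0.053] scene [330. 198.] wrist [258. 179.]
0 [ 0.589 -0.133  0.051] scene [335. 197.] wrist [258. 196.]
10 [ 0.589 -0.15   0.053] scene [339. 196.] wrist [258. 214.]
20 [ 0.588 -0.166  0.057] scene [344. 193.] wrist [258. 232.]
30 [ 0.588 -0.181  0.064] scene [349. 190.] wrist [258. 250.]
40 [ 0.587 -0.195  0.073] scene [353. 186.] wrist [258. 269.]
50 [ 0.587 -0.207  0.085] scene [357. 181.] wrist [258. 288.]
```

View pics/s9.png

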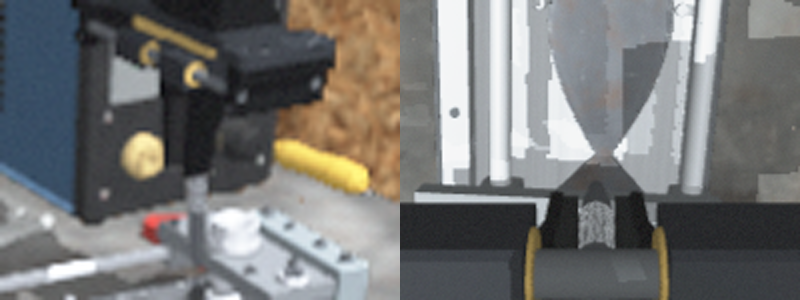

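The light push works: the tip is now at about (340,197) in the scene view and (259,211) in the wrist view, so about 9° of tilt is left. I'll finish it with another 1.5 cm and grip at 40 N.

Emit:
servo_tool --plan '[[0,[-0.8,-0.1,0],[0,0,0]],[0,[-0.7,-0.1,0],[0,0,0]],[0,[0,0,0],[0,0,0]]]' --force 10

```text
time_s: 15.17
tool_pos: [0.587, -0.1487, 0.1272]
tool_rot: [179.7, -0.3, 88.3]
force: [-0.2, 1.4, -0.3]
grip_width: 0.0114
```

```bash
cat > tip.py <<'E'
from h import *
w=cam('wrist'); o=env.get_obs(); M=R.from_euler('xyz',o['tool_rot'],degrees=True)
for th in (-10,0,10):
    d=np.array([-np.sin(np.radians(th)),0,np.cos(np.radians(th))]); print(th,proj(w,o['tool_pos']+M.apply(np.array([0,0,-.019])+.0954*d)).round(1))
g=cv2.cvtColor(w['image'],cv2.COLOR_BGR2GRAY)
for v in range(170,232,2): print(v,g[v,244:274:2])
E
python3 mv.py .586 -.1745 .17; python3 tip.py
```

```text
t 15.1667 pos [ 0.587  -0.1487  0.1272] rot [179.75  -0.28  88.31] F [-0.24  1.44 -0.34] w 0.0114
shift cm [-2.56 -0.01 -4.29]
turn [ 0.25 -0.28  0.31]
-10 [257.7 179.5]
0 [257.8 196.7]
10 [257.8 214.3]
170 [236 240 240 211 141 126 125 121 119 120 128 135 136 118 101]
172 [237 240 241 240 168 127 127 122 122 119 129 135 136 112 101]
174 [237 240 241 239 236 128 128 125 117 121 126 130 135 111 103]
176 [237 240 241 240 237 178 128 123 121 116 123 131 132 110 143]
178 [237 240 241 240 237 233 150 127 124 121 132 131 132 128 199]
180 [237 239 240 239 238 236 207 134 124 135 134 131 127 239 245]
182 [237 240 240 239 238 236 236 150 128 120 131 135 218 241 240]
184 [237 240 240 240 238 236 236 143 128 121 132 109 225 239 237]
186 [237 240 240 239 237 236 147 132 129 123 114 121 129 226 237]
188 [167 170 170 170 152 126 112  91  93 122 114 113 124 120 167]
190 [166 172 170 154  81  77  75  77  81  92  89  89  91  86 128]
192 [167 172 142  74  72  74  75  78  77  77  78  80  81  81  79]
194 [168 147  75  74  75  73  71  65  68  78  77  80  80  81  78]
196 [142  77  76  76  72  74  58  62  5
[... 403 characters left out ...]
 66  88 111  91  66  64 124 136 134 136]
212 [182 142 118  98  95 127 134 111 113 127  81 123 136 135 137]
214 [175 137 113  96 145 120 119 107 134 114 149 118 135 134 137]
216 [176 136 128 128 147 108 122 114 123 119 150 160 126 126 135]
218 [ 73  54  71 149 122 117 115 119 110 115 131 185  73  56  61]
220 [ 35  40  41 137 124 123 119 105 126 122 132 134  34  35  34]
222 [ 40  41  41 118 119 123 131 119 125 117 124 140  36  35  36]
224 [ 38  40  37 119 123 127 118 111 114 111 138 140  35  36  34]
226 [ 32  38  33 140 122 110 135 116 123 103 126 151  35  39  37]
228 [ 36  38  34 128 121 125 117 101 120 106 135 111  32  32  38]
230 [ 39  36  31 122 109 125 112 133 116 102 127 124  31  41  35]
```

The tip is at row 193–194 in the wrist image, against 196.7 for upright, so the tilt is now about -2°. I'll grip firmly, lift, and go back over the bush.

Emit:
servo_tool --plan '[[0,[0.2,0,0],[0,0,0]],[0,[0,0,0],[0,0,0]],[0,[0,0,-1.0],[0.1,-0.1,0]],[0,[0,0,-1.2],[0.1,-0.1,0]],[0,[0,0,-1.2],[0,0,0]],[0,[0,0,-1.0],[0,0,0]],[0,[-0.3,0,-0.3],[0,0,0]],[0,[-1.0,0,0],[0,0,0]],[0,[-0.8,0,0],[0,0,0]],[0,[-0.5,0,0],[0,0,0]],[0,[0,0,0],[0,0,0]]]' --force 40

```text
time_s: 16.13
tool_pos: [0.586, -0.1764, 0.1807]
tool_rot: [179.9, 0.2, 88.4]
force: [-0.4, -0.1, -1.4]
grip_width: 0.011
```

```bash
python3 mv.py .586 -.1745 .17; python3 - <<'E'
from h import *
w=cam('wrist'); im=w['image']; cv2.imwrite('pics/w10.png',im)
u,v=proj(w,[.586,-.1745,.082]); print(u,v)
x,y=int(u)-28,int(v)-28; g=cv2.cvtColor(im,cv2.COLOR_BGR2GRAY)[y:y+56,x:x+56]
m=(g>215).astype(np.uint8); n,l,s,ce=cv2.connectedComponentsWithStats(m); i=1+np.argmax(s[1:,4]); print(s[i])
cn=max(cv2.findContours((l==i).astype(np.uint8),cv2.RETR_EXTERNAL,cv2.CHAIN_APPROX_NONE)[0],key=len)
h=cv2.fitEllipse(cv2.convexHull(cn)); print(h); print('bush',onz(w,h[0][0]+x,h[0][1]+y,.082))
E
python3 tip.py
```

```text
t 16.1333 pos [ 0.586  -0.1764  0.1807] rot [1.7993e+02 1.5000e-01 8.8370e+01] F [-0.44 -0.08 -1.36] w 0.011
shift cm [ 0.19 -0.01  1.07]
turn [0.07 0.15 0.37]
257.5102350078384 188.64173755429132
[ 11  11  28  35 224]
((25.00586700439453, 27.061948776245117), (26.835891723632812, 35.68843460083008), 16.614334106445312)
bush [ 0.58256752 -0.17276795  0.082     ]
-10 [257.7 178.9]
0 [257.8 196.1]
10 [257.8 213.6]
170 [187 186 184 185 184 171 139 147 135 147 153 159 204 206 201]
172 [186 185 184 186 222 236 242 241 237 242 240 187 129 140 139]
174 [186 177 229 239 232 196 152 136 133 141 166 202 182 137 140]
176 [175 235 244 182 132 142 208 235 213 163 131 134 190 199 146]
178 [240 238 166 217 232 237 227 222 237 240 239 219 128 183 199]
180 [246 171 226 235 189 168 158 161 171 191 215 228 197 147 191]
182 [234 230 224 162 148 132 130 131 144 164 184 218 180 198 166]
184 [221 235 179 138 129 123 161 164 167 160 167 200 177 191 174]
186 [237 215 179 158 129 122 134 143 139 123 139 188 200 152 202]
188 [245 197 173 150 131 123 124 124 124 120 159 183 202 141 193]
190 [244 189 175 156 136
[... 661 characters left out ...]
 64  76  82  73  66  65 167 177 201 199]
212 [ 88  90  89  77  79  92 120 122 132 114  70  81  86  84  89]
214 [ 90  90  90  81 135 126 124 120 126 122 122  85  88  86  89]
216 [ 89  90  89 118 120 127 125 118 121 139 115 109  90  90  90]
218 [ 51  48  46 124 129 124 131 118 131 120 127 105  50  52  49]
220 [ 38  40  38 107 147 121 121 119 134 116 131  90  37  38  41]
222 [ 38  35  36 118 142 124 119 121 122 112 122  94  29  38  36]
224 [ 43  33  36 117 126 128 123 109 134 118 128  89  39  41  39]
226 [ 37  39  39 120 131 129 117 127 119 116 134 122  40  38  41]
228 [ 40  41  36 128 120 127 113 108 129 123 134 120  36  36  40]
230 [ 38  35  34 109 105 120 112 117 119 113 136 104  42  38  36]
```

The tip is at row 195 (upright is 196) and the bush is at about (256.5,189) px, so the punch is straight and centred. I'll turn the tool -90° so the jaws are along y and the push is square on the pads.

Emit:
servo_tool --plan '[[0,[0,0,0],[0,0,-4]],[0,[0,0,0],[0,0,-7]],[0,[0,0,0],[0,0,-7]],[0,[0,0,0],[0,0,-7]],[0,[0,0,0],[0,0,-7]],[0,[0,0,0],[0,0,-7]],[0,[0,0,0],[0,0,-7]],[0,[0,0,0],[0,0,-7]],[0,[0,0,0],[0,0,-7]],[0,[0,0,0],[0,0,-7]],[0,[0,0,0],[0,0,-7]],[0,[0,0,0],[0,0,-7]],[0,[0,0,0],[0,0,-7]],[0,[0,0,0],[0,0,-3]],[0,[0,0,0],[0,0,0]]]' --force 60

```text
time_s: 17.48
tool_pos: [0.5824, -0.167, 0.1707]
tool_rot: [179.7, -0.9, -177.9]
force: [0.4, -0.0, -0.7]
grip_width: 0.0102
```

```bash
python3 mv.py .5855 -.1746 .164 178; python3 - <<'E'
from h import *
w=cam('wrist'); im=w['image']; cv2.imwrite('pics/w11.png',im); print(env.get_obs()['qpos'].round(1))
o=env.get_obs(); M=R.from_euler('xyz',o['tool_rot'],degrees=True)
print('tip',proj(w,o['tool_pos']+M.apply([0,0,.0764])),'bush',proj(w,[.5855,-.1746,.082]))
g=cv2.cvtColor(im,cv2.COLOR_BGR2GRAY)
for v in range(166,214,2): print(v,g[v,232:288:2])
E
```

```text
t 17.4833 pos [ 0.5824 -0.167   0.1707] rot [ 179.68   -0.91 -177.92] F [ 0.35 -0.04 -0.69] w 0.0102
shift cm [-0.3  -0.77  0.66]
turn [ 0.29 -0.92  4.07]
[ -8.9  16.3  27.   93.8  -7.7  72.7 111.5]
tip [257.93215965 196.85003581] bush [249.33368398 197.43756857]
166 [173 172 170 171 171 173 173 172 174 173 173 172 171 171 172 171 169 157
 152 153 154 151 202 214 224 175 175 174]
168 [173 170 171 172 170 172 172 172 172 172 173 171 170 174 172 172 170 163
 151 152 151 152 204 221 233 236 234 235]
170 [172 171 170 171 171 174 171 172 172 171 173 172 172 171 172 172 159 154
 153 151 153 152 207 215 226 232 233 234]
172 [172 171 171 173 172 171 160 151 151 151 151 151 151 169 155 169 152 152
 150 151 150 166 214 217 228 232 231 231]
174 [171 173 171 170 171 160 155 150 149 151 151 151 150 151 152 155 150 150
 149 167 167 168 219 220 231 234 234 232]
176 [170 173 174 162 156 151 166 174 144 147 147 151 152 150 151 151 151 167
 167 171 169 180 223 223 234 237 238 237]
178 [171 172 163 183 224 238 245 245 244 243 239 217 145 150 150 150 151 170
 170 169 171 189 221 220 237 236 236 237]
180
[... 1319 characters left out ...]
186 171 166 162 158 153 163 158 146  72  76  80  79  79 160 170
 170 168 216 218 235 236 236 236 236 231]
204 [236 214 192 187 181 168 176 178 173 170 119  73  80  80  82  77 150 170
 168 168 218 217 235 235 236 235 235 235]
206 [228 230 205 198 186 187 192 186 184 185  80  74  79  85  83  76 110 168
 170 165 219 220 236 234 234 235 235 235]
208 [177 228 231 208 200 202 195 197 198 198  71  75  80  80  82  75  70 160
 168 161 217 219 222 232 235 237 236 236]
210 [172 170 222 228 216 215 207 210 210 189  67  75  92 102  87  79  71 151
 171 187 218 220 219 222 223 219 217 231]
212 [170 169 166 202 236 230 227 227 231 194  85 115 154 147 155 160  80 153
 168 206 217 215 216 216 218 217 218 219]
```

Emit:
servo_tool --plan '[[0,[-0.15,-0.4,-0.2],[0.1,-0.5,2]],[0,[-0.15,-0.4,-0.1],[0.1,-0.5,2]],[0,[0,0,0],[0,0,0]]]'

```text
time_s: 17.78
tool_pos: [0.5852, -0.174, 0.1723]
tool_rot: [179.9, -0.0, 177.5]
force: [0.8, 0.2, -0.2]
grip_width: 0.0106
```

```bash
cat > rim.py <<'E'
from h import *
w=cam('wrist'); im=w['image']
o=env.get_obs(); M=R.from_euler('xyz',o['tool_rot'],degrees=True)
print('tip',proj(w,o['tool_pos']+M.apply([0,0,.0764])),'bush',proj(w,[.5855,-.1746,.082]))
g=cv2.cvtColor(im,cv2.COLOR_BGR2GRAY)
for v in range(170,214,3): print(v,*g[v,232:288:2])
E
python3 mv.py .5855 -.1755 .164 178; python3 rim.py
```

```text
t 17.7833 pos [ 0.5852 -0.174   0.1723] rot [ 1.7986e+02 -3.0000e-02  1.7752e+02] F [ 0.78  0.15 -0.16] w 0.0106
shift cm [-0.04 -0.15  0.83]
turn [ 0.14 -0.03 -0.48]
tip [258.40286539 196.78791885] bush [256.93751064 193.05751222]
170 171 170 171 171 171 172 169 171 153 151 151 150 151 149 153 152 150 152 152 150 172 172 170 170 179 223 223 237
173 174 173 172 171 170 173 162 148 185 232 242 239 238 237 193 149 149 149 149 149 170 170 170 171 188 219 219 237
176 170 170 172 169 172 167 226 237 229 184 163 162 167 167 221 233 222 158 149 147 148 170 169 168 173 217 228 221
179 171 171 169 171 216 231 170 142 204 228 228 230 232 232 192 133 147 210 182 145 148 167 166 169 133 123 155 133
182 169 168 169 223 211 153 233 222 165 142 135 140 142 151 158 195 212 138 204 210 149 169 168 168 132 106 116 115
185 171 169 177 234 221 236 174 134 120 109 118 124 118 116 128 138 162 227 182 202 172 162 170 170 118 97 110 110
188 171 171 222 206 235 167 134 114 97 97 114 125 121 105 100 125 148 168 227 212 182 162 170 167 117 185 220 126
191 169 169 217 229 203 152 130 112 99 101 103 103 102 129 126 124 141 165 215 207 208 163 168 168 213 217 230 234
194 171 168 204 232 201 163 149 137 131 143 152 157 137 119 135 141 152 173 204 238 180 168 168 169 217 230 236 236
197 172 170 171 224 210 178 176 166 155 153 159 144 73 74 71 150 173 194 227 221 144 167 168 169 218 219 233 234
200 170 171 170 177 234 208 191 183 182 170 175 81 75 78 79 122 204 212 234 166 169 168 167 167 219 219 236 235
203 170 170 169 172 208 236 213 203 192 194 148 72 80 82 80 74 201 233 171 120 169 169 169 166 218 218 218 221
206 172 171 170 170 171 146 229 229 215 212 88 78 78 81 79 74 127 143 148 169 169 168 169 184 216 216 215 216
209 170 168 168 171 170 171 165 131 172 190 64 74 77 83 80 74 65 150 168 171 168 170 168 194 217 216 217 219
212 170 172 171 171 172 171 170 169 118 99 91 114 155 147 161 158 73 150 167 169 169 167 168 193 231 234 232 234
```

Emit:
servo_tool --plan '[[0,[0.1,-0.22,0.3],[0.1,0,-0.4]],[0,[0,0,0.5],[0,0,0]],[0,[0,0,0.6],[0,0,0]],[0,[0,0,0.4],[0,0,0]],[0,[0,0,0],[0,0,0]]]'

```text
time_s: 18.25
tool_pos: [0.5836, -0.1742, 0.1514]
tool_rot: [179.9, -0.2, 178.2]
force: [0.6, 0.4, -0.6]
grip_width: 0.0106
```

```bash
python3 mv.py .5842 -.1763 .12 178; python3 rim.py
```

```text
t 18.25 pos [ 0.5836 -0.1742  0.1514] rot [ 1.7990e+02 -1.7000e-01  1.7817e+02] F [ 0.6   0.42 -0.65] w 0.0106
shift cm [-0.08 -0.21  3.14]
turn [ 0.1  -0.17  0.17]
tip [257.76850173 197.00999873] bush [257.32885865 201.51890348]
170 172 170 172 172 172 172 171 171 172 171 171 169 168 170 171 171 157 151 150 151 149 150 151 150 170 169 206 213
173 173 173 172 172 171 173 173 171 171 168 156 154 155 153 149 152 149 151 151 150 153 152 150 170 170 170 216 218
176 171 172 171 172 171 172 173 172 156 151 149 150 150 151 151 149 150 149 152 151 149 151 171 170 170 168 220 223
179 170 171 172 171 171 170 154 155 144 187 228 202 199 180 153 143 150 151 151 150 150 171 169 170 173 175 220 220
182 171 169 171 171 173 151 224 237 242 235 210 209 215 218 237 236 225 149 146 150 148 149 168 170 169 176 216 229
185 170 169 170 161 216 233 186 147 142 176 185 186 164 160 144 143 168 215 213 143 149 148 169 169 171 144 121 171
188 169 171 172 229 222 142 219 231 234 211 175 174 179 179 219 216 182 125 209 214 149 150 169 169 171 141 106 115
191 172 170 218 224 171 234 217 148 132 125 122 122 128 108 119 133 178 212 139 173 210 149 168 169 171 129 98 114
194 171 160 231 215 235 176 139 120 109 97 136 141 121 90 94 107 125 147 232 193 212 163 168 168 170 118 134 198
197 172 195 219 232 196 146 129 109 97 99 101 94 74 75 72 110 136 154 187 232 213 200 169 170 169 201 216 231
200 171 172 233 230 166 148 130 116 116 126 142 80 76 80 77 92 137 153 173 227 218 185 169 168 169 214 217 229
203 170 170 228 231 175 159 151 141 139 149 120 74 79 81 80 74 144 165 181 232 231 172 169 167 169 217 231 236
206 170 172 184 234 185 179 176 165 158 156 80 75 76 80 80 76 111 186 204 234 215 170 168 170 176 217 231 235
209 172 171 171 227 227 204 190 183 182 156 65 76 81 83 81 77 65 191 225 234 165 169 169 171 176 218 230 229
212 171 171 171 172 236 226 206 202 189 151 91 113 151 148 164 124 81 208 234 128 155 167 170 167 189 219 219 218
```

Emit:
servo_tool --plan '[[0,[0,-0.25,0.2],[0,0,0]],[0,[0,0,0.5],[0,0,0]],[0,[0,0,0.5],[0,0,0]],[0,[0,0,0.5],[0,0,0]],[0,[0,0,0],[0,0,0]]]'

```text
time_s: 18.72
tool_pos: [0.5837, -0.177, 0.1331]
tool_rot: [179.9, -0.1, 178.2]
force: [-0.2, 1.0, 0.3]
grip_width: 0.0106
```

```bash
python3 mv.py .5842 -.1763 .109 178
```

```text
t 18.7167 pos [ 0.5837 -0.177   0.1331] rot [ 1.7990e+02 -1.4000e-01  1.7817e+02] F [-0.16  0.98  0.28] w 0.0106
shift cm [-0.05  0.07  2.41]
turn [ 0.1  -0.14  0.17]
```

Emit:
servo_tool --plan '[[0,[-0.05,0.05,0.4],[0,0,0]],[0,[0,0,0.5],[0,0,0]],[0,[0,0,0.5],[0,0,0]],[0,[0,0,0.4],[0,0,0]],[0,[0,0,0],[0,0,0]]]'

```text
time_s: 19.13
tool_pos: [0.5844, -0.1765, 0.113]
tool_rot: [179.9, -0.1, 178.2]
force: [0.1, -1.1, -1.5]
grip_width: 0.0107
```

```bash
python3 mv.py .5842 -.1763 .109 178; python3 rim.py | head -1
```

```text
t 19.1333 pos [ 0.5844 -0.1765  0.113 ] rot [ 1.7992e+02 -1.3000e-01  1.7818e+02] F [ 0.12 -1.09 -1.46] w 0.0107
shift cm [0.02 0.02 0.4 ]
turn [ 0.08 -0.13  0.18]
tip [257.77242305 197.16879739] bush [260.29858706 215.90892308]
```

Emit:
servo_tool --plan '[[0,[0,0,0.4],[0,0,0]],[0,[0,0.4,0.1],[0,0,0]],[0,[0,0.8,0],[0,0,0]],[0,[0,1.0,0],[0,0,0]]]'

```text
time_s: 19.52
tool_pos: [0.5847, -0.1698, 0.1089]
tool_rot: [-178.9, 0.1, 177.7]
force: [1.5, -12.3, -4.8]
grip_width: 0.0107
```

```bash
python3 mv.py .590 -.02 .109 178; python3 rim.py | head -1
```

```text
t 19.5167 pos [ 0.5847 -0.1698  0.1089] rot [-1.7886e+02  1.3000e-01  1.7769e+02] F [  1.53 -12.34  -4.78] w 0.0107
shift cm [ 0.07 14.99 -0.31]
turn [-1.14  0.13 -0.31]
tip [259.83578879 197.07724404] bush [252.17152194 217.73103901]
```

Emit:
servo_tool --plan '[[0,[0,1.0,0],[-0.4,0,0]],[0,[0,1.0,0],[-0.4,0,0]]]'

```text
time_s: 19.73
tool_pos: [0.5852, -0.1615, 0.1089]
tool_rot: [-178.6, 0.4, 177.3]
force: [0.8, -11.3, -4.1]
grip_width: 0.0106
```

Emit:
servo_tool --plan '[[0,[0,1.0,0],[-0.4,0,0]]]'

```text
time_s: 19.82
tool_pos: [0.5853, -0.1584, 0.1089]
tool_rot: [-178.5, 0.5, 177.1]
force: [1.2, -11.6, -4.1]
grip_width: 0.0106
```

```bash
python3 mv.py .590 -.02 .109 178; python3 rim.py
```

```text
t 19.8167 pos [ 0.5853 -0.1584  0.1089] rot [-178.51    0.48  177.11] F [  1.22 -11.57  -4.12] w 0.0106
shift cm [ 0.23 13.84 -0.37]
turn [-1.5   0.47 -0.89]
tip [259.40314469 196.95968991] bush [237.06446119 217.29329417]
170 151 153 151 150 152 153 152 152 151 153 153 149 150 153 151 154 152 155 152 154 152 153 151 153 151 153 153 154
173 150 154 152 151 169 150 152 152 151 151 150 151 153 150 151 154 151 152 153 152 153 151 151 152 151 153 151 151
176 172 173 170 173 172 168 170 160 151 149 148 151 150 150 151 150 151 150 151 150 151 152 151 149 152 152 151 151
179 171 170 174 171 174 170 171 157 151 151 150 151 151 149 151 150 148 151 151 150 152 151 149 153 148 153 151 152
182 172 171 172 171 173 172 174 158 151 152 151 150 148 151 150 151 150 151 151 150 150 153 151 152 151 150 150 149
185 170 170 169 172 171 172 172 169 150 150 151 151 151 153 149 150 151 151 151 151 152 150 150 151 151 150 150 150
188 172 171 173 171 173 172 173 161 148 151 150 150 150 151 150 151 149 148 150 150 152 150 150 148 151 150 149 150
191 170 170 173 172 169 158 145 148 189 240 241 239 240 240 240 186 146 149 150 150 149 149 150 150 149 149 150 150
194 174 173 171 171 156 223 233 238 243 229 209 206 205 215 229 241 237 229 172 135 149 149 149 149 160 166 149 149
197 173 172 162 190 230 220 158 146 145 146 144 144 144 147 147 145 158 190 224 220 150 145 152 151 162 168 172 169
200 173 164 227 231 176 140 142 177 211 214 215 215 216 215 217 175 140 136 128 201 221 183 140 150 163 168 168 169
203 170 222 235 132 174 233 233 223 161 125 115 120 123 112 142 198 220 219 182 122 167 214 185 150 162 168 169 170
206 184 233 167 222 237 188 139 132 122 114 95 98 97 99 110 118 127 147 208 209 124 189 213 126 163 167 170 169
209 223 219 236 225 149 134 126 109 102 74 72 76 83 79 81 94 106 123 142 214 214 125 217 179 165 169 168 167
212 222 230 236 170 138 130 118 102 102 70 121 173 133 168 131 117 94 115 128 143 219 215 193 226 166 169 169 169
```

The bush now moves with the tool: its rim is centred at about col 254, where the old place would give 237. The grip is holding, so I'll keep sliding.

Emit:
servo_tool --plan '[[0,[0,1.2,-0.05],[-0.8,0,-0.3]],[0,[0,1.2,0],[-0.8,0,-0.3]],[0,[0,1.2,0],[-0.8,0,-0.3]],[0,[0,1.2,0],[-0.8,0,-0.3]],[0,[0,1.2,0],[-0.8,0,-0.3]],[0,[0,1.2,0],[-0.8,0,-0.3]]]'

```text
time_s: 20.37
tool_pos: [0.587, -0.1311, 0.1088]
tool_rot: [-179.9, 1.2, 177.5]
force: [1.7, -11.9, -4.2]
grip_width: 0.0106
```

```bash
python3 mv.py .590 -.02 .109 178
```

```text
t 20.3667 pos [ 0.587  -0.1311  0.1088] rot [-179.88    1.16  177.51] F [  1.68 -11.9   -4.15] w 0.0106
shift cm [ 0.18 11.11 -0.04]
turn [-0.13  1.16 -0.49]
```

Emit:
servo_tool --plan '[[0,[0,1.4,0],[-0.3,0.3,-0.2]],[0,[0,1.4,0],[-0.3,0.3,-0.2]],[0,[0,1.4,0],[-0.3,0.3,-0.2]],[0,[0,1.4,0],[-0.3,0.3,-0.2]],[0,[0,1.4,0],[-0.3,0.3,-0.2]],[0,[0,1.4,0],[-0.3,0.3,-0.2]],[0,[0,1.4,0],[-0.3,0.3,-0.2]]]'

```text
time_s: 20.95
tool_pos: [0.5909, -0.0922, 0.109]
tool_rot: [-177.6, -0.1, 176.8]
force: [-0.2, -13.3, -1.3]
grip_width: 0.0105
```

```bash
python3 mv.py .590 -.02 .109 178
```

```text
t 20.95 pos [ 0.5909 -0.0922  0.109 ] rot [-1.7758e+02 -8.0000e-02  1.7683e+02] F [ -0.19 -13.25  -1.33] w 0.0105
shift cm [ 0.49  7.19 -0.3 ]
turn [-2.42 -0.11 -1.17]
```

```bash
python3 rim.py | sed -n '1p;7,20p'; python3 - <<'E'
from h import *
w=cam('wrist'); cv2.imwrite('pics/w12.png',cv2.resize(w['image'],(800,600),interpolation=cv2.INTER_CUBIC))
E
```

```text
tip [260.70929913 197.16029987] bush [149.9046946 213.9163977]
185 174 174 174 174 173 175 173 175 156 154 153 155 154 153 154 151 154 154 153 151 152 153 153 154 152 153 152 154
188 176 174 173 173 172 174 172 153 151 152 151 149 149 152 151 152 150 151 151 152 153 152 154 153 152 154 152 153
191 175 174 173 175 159 150 148 148 199 242 241 240 242 242 242 187 150 148 152 151 153 150 152 150 152 152 151 150
194 175 175 174 159 177 235 235 238 244 218 189 212 208 206 229 243 240 232 177 141 151 151 152 151 151 149 153 152
197 176 175 153 215 239 215 161 146 144 144 146 145 145 147 147 148 158 210 226 219 145 148 149 149 153 172 172 170
200 174 177 234 230 165 145 167 203 216 215 218 218 219 222 220 176 140 136 133 210 223 184 143 151 151 172 173 172
203 174 230 229 136 223 220 221 185 154 126 116 120 125 127 149 197 221 220 171 122 170 217 181 147 169 172 172 171
206 207 236 202 237 232 165 141 128 125 116 108 112 96 103 108 119 127 173 214 182 117 194 214 157 151 172 174 171
209 230 235 238 207 156 137 123 111 103 64 78 83 87 83 80 96 113 128 150 215 213 143 218 194 171 173 173 170
212 226 237 233 164 145 130 115 104 105 69 108 183 144 166 146 104 98 119 133 148 214 179 203 217 158 173 172 172
```

Emit:
servo_tool --plan '[[0,[0,1.4,0],[-0.9,0,-0.3]],[0,[0,1.4,0],[-0.9,0,-0.3]],[0,[0,1.4,0],[-0.9,0,-0.3]],[0,[0,1.4,0],[-0.9,0,-0.3]],[0,[0,1.4,0],[-0.9,0,-0.3]],[0,[0,1.4,0],[-0.9,0,-0.3]]]'

```text
time_s: 21.55
tool_pos: [0.5938, -0.0546, 0.1089]
tool_rot: [-179.6, 0.3, 177.2]
force: [0.3, -13.2, -2.3]
grip_width: 0.0106
```

```bash
python3 mv.py .592 -.02 .109 178
```

```text
t 21.55 pos [ 0.5938 -0.0546  0.1089] rot [-179.63    0.28  177.17] F [  0.26 -13.16  -2.32] w 0.0106
shift cm [ 0.35  3.45 -0.03]
turn [-0.37  0.27 -0.83]
```

Emit:
servo_tool --plan '[[0,[0,1.2,0],[-0.5,0,-0.3]],[0,[0,1.2,0],[-0.5,0,-0.3]],[0,[0,1.1,0],[-0.5,0,-0.3]],[0,[0,1.0,0],[-0.5,0,-0.3]]]'

```text
time_s: 21.88
tool_pos: [0.5949, -0.0402, 0.1089]
tool_rot: [-179.4, 0.5, 177.3]
force: [0.2, -10.4, -1.0]
grip_width: 0.0109
```

Emit:
servo_tool --plan '[[0,[0,1.0,0],[-0.5,0,0]]]'

```text
time_s: 21.97
tool_pos: [0.5951, -0.0375, 0.1089]
tool_rot: [-179.4, 0.5, 177.1]
force: [0.3, -10.6, -1.2]
grip_width: 0.0105
```

Emit:
servo_tool --plan '[[0,[0,1.0,0],[-0.5,0,0]]]'

```text
time_s: 22.05
tool_pos: [0.5952, -0.0348, 0.1089]
tool_rot: [-179.4, 0.5, 176.9]
force: [-0.3, -11.9, -2.0]
grip_width: 0.0107
```

Emit:
servo_tool --plan '[[0,[0,1.0,0],[-0.3,0,0]]]'

```text
time_s: 22.13
tool_pos: [0.5954, -0.0321, 0.1089]
tool_rot: [-179.2, 0.5, 176.6]
force: [0.3, -9.9, -0.6]
grip_width: 0.0105
```

Emit:
servo_tool --plan '[[0,[0,1.0,0],[-0.5,0,-0.3]]]'

```text
time_s: 22.22
tool_pos: [0.5957, -0.0286, 0.1089]
tool_rot: [-179.2, 0.6, 176.7]
force: [0.0, -7.7, -1.3]
grip_width: 0.0108
```

Emit:
servo_tool --plan '[[0,[0,1.0,0],[-0.5,0,-0.3]]]'

```text
time_s: 22.3
tool_pos: [0.5961, -0.0237, 0.1089]
tool_rot: [-179.4, 0.6, 176.8]
force: [-0.7, -13.1, -0.2]
grip_width: 0.0103
```

Emit:
servo_tool --plan '[[0,[0,0.9,0],[-0.5,0,-0.3]]]'

```text
time_s: 22.38
tool_pos: [0.5962, -0.0229, 0.1089]
tool_rot: [-179.2, 0.6, 176.9]
force: [-0.8, -16.0, -0.6]
grip_width: 0.0106
```

The ball dropped in. The force fell to 7.7 N with a 5 mm jump, then rose to 16 N as the motion stopped at y ≈ -0.023, which is where the notch was measured. I'll relax and check.

Emit:
servo_tool --plan '[[0,[0,-0.1,0],[-0.4,0,0]],[0,[0,0,0],[0,0,0]],[0,[0,0,0],[0,0,0]]]'

```text
time_s: 22.63
tool_pos: [0.5958, -0.027, 0.109]
tool_rot: [-179.5, 0.6, 176.7]
force: [-0.7, 0.1, -0.6]
grip_width: 0.0104
```

```bash
python3 mv.py .596 -.0235 .0995 177; python3 rim.py | sed -n '1p;8,20p'
```

```text
t 22.6333 pos [ 0.5958 -0.027   0.109 ] rot [-179.5     0.61  176.67] F [-0.75  0.06 -0.59] w 0.0104
shift cm [0.01 0.36 0.95]
turn [-0.5   0.61 -0.33]
tip [257.88836517 196.93798239] bush [ 59.88343543 213.51151165]
188 184 184 185 184 185 182 182 182 164 160 159 159 160 160 161 160 161 126 105 106 103 107 105 105 106 106 104 105
191 184 184 184 182 183 182 183 160 154 155 214 245 245 244 244 244 243 177 111 108 103 105 107 105 105 107 107 104
194 184 184 185 183 171 164 170 232 242 244 246 236 216 218 215 213 231 215 160 153 133 110 103 103 105 107 106 107
197 183 181 183 183 163 226 235 225 173 158 152 154 152 154 154 155 157 130 114 122 148 147 115 103 104 105 128 125
200 184 183 182 172 240 242 176 151 153 177 220 222 223 225 225 227 230 180 113 106 107 140 153 130 102 107 127 125
203 183 183 183 237 235 141 165 232 227 211 163 133 124 127 131 132 148 147 152 151 137 100 123 147 132 104 126 126
206 184 183 213 241 177 227 241 217 136 118 113 103 102 100 102 107 117 122 111 115 144 146 107 136 146 111 128 125
209 183 181 236 230 238 242 190 150 127 114 97 83 87 86 89 80 73 97 115 105 118 137 151 129 154 133 124 125
212 183 183 235 220 242 204 158 140 123 93 99 123 167 156 168 171 84 97 109 123 133 125 140 150 143 155 127 126
```

Emit:
servo_tool --plan '[[0,[0,0,0.3],[0,0,0]],[0,[0,0,0.3],[0,0,0]]]'

```text
time_s: 22.85
tool_pos: [0.5963, -0.0251, 0.1034]
tool_rot: [-179.6, 0.7, 176.8]
force: [-1.5, -0.8, -0.1]
grip_width: 0.0108
```

Emit:
servo_tool --plan '[[0,[0,0,0.15],[0,0,0]]]'

```text
time_s: 22.93
tool_pos: [0.5961, -0.025, 0.1015]
tool_rot: [-179.5, 0.6, 176.8]
force: [-1.0, -2.2, 1.8]
grip_width: 0.0106
```

Emit:
servo_tool --plan '[[0,[0,0,0.15],[0,0,0]]]'

```text
time_s: 23.02
tool_pos: [0.596, -0.0251, 0.0998]
tool_rot: [-179.5, 0.6, 176.9]
force: [-0.4, -0.1, 1.2]
grip_width: 0.0104
```

Emit:
servo_tool --plan '[[0,[0,0,0.15],[0,0,0]]]'

```text
time_s: 23.1
tool_pos: [0.5963, -0.0252, 0.0988]
tool_rot: [-179.5, 0.6, 176.9]
force: [-2.1, -1.2, 9.0]
grip_width: 0.0108
```

Contact at z ≈ 0.0988, where 0.0994 was expected. I'll hold a light push and check that it is steady.

Emit:
servo_tool --plan '[[0,[0,0,0.08],[0,0,0]],[0,[0,0,0.08],[0,0,0]],[0,[0,0,0.08],[0,0,0]],[0,[0,0,0.08],[0,0,0]]]'

```text
time_s: 23.43
tool_pos: [0.5963, -0.0252, 0.0987]
tool_rot: [-179.6, 0.6, 176.9]
force: [-2.7, -0.4, 5.0]
grip_width: 0.0105
```

```bash
for i in 1 2 3; do python3 mv.py; python3 -c "
from h import *
cam('wrist')"; done; python3 rim.py | sed -n '1p;8,20p'; python3 - <<'E'
from h import *
s=cam('scene'); t=cam('top')
a=lambda c,P,w,h:(lambda p:c['image'][int(p[1])-h:int(p[1])+h,int(p[0])-w:int(p[0])+w])(proj(c,P))
w=cam('wrist')
cv2.imwrite('pics/fin.png',np.hstack([cv2.resize(a(s,[.58,.08,.08],100,75),(400,300)),cv2.resize(w['image'][100:250,160:360],(400,300))]))
E
```

```text
t 23.4333 pos [ 0.5963 -0.0252  0.0987] rot [-179.56    0.62  176.87] F [-2.65 -0.37  5.03] w 0.0105
t 23.4833 pos [ 0.5963 -0.0253  0.0987] rot [-179.56    0.63  176.86] F [-2.94 -0.71  5.46] w 0.0106
t 23.5333 pos [ 0.5963 -0.0252  0.0987] rot [-179.57    0.63  176.86] F [-1.93 -0.38  5.72] w 0.0105
tip [257.75781408 196.93647102] bush [ 46.67830483 217.66557564]
188 184 186 182 168 161 160 161 161 162 161 162 160 160 162 159 161 160 162 104 106 104 105 103 104 105 107 106 105
191 185 185 183 185 161 161 163 159 162 159 162 160 160 162 161 163 160 158 105 106 105 105 106 104 107 106 107 106
194 184 184 183 181 179 169 160 156 158 200 244 244 237 232 232 233 143 124 106 106 106 106 106 104 104 106 105 105
197 186 183 172 163 160 186 228 242 245 246 245 241 240 237 243 244 216 161 151 112 107 106 106 106 105 104 104 105
200 185 183 183 145 228 237 222 200 166 154 157 155 156 155 156 157 132 126 151 157 148 109 106 103 105 105 105 104
203 183 170 179 241 239 179 152 153 154 178 217 215 219 209 207 187 129 107 108 108 145 153 133 105 105 103 102 105
206 182 213 242 221 148 178 216 226 227 210 173 162 160 176 188 216 225 221 140 109 105 131 149 133 105 105 116 121
209 171 236 233 140 216 227 204 138 123 119 114 112 115 114 117 125 135 155 144 146 128 100 127 148 112 122 128 124
212 217 240 203 237 232 166 133 118 109 100 115 188 175 149 162 101 111 119 111 120 149 150 110 147 138 121 127 125
```

View pics/fin.png

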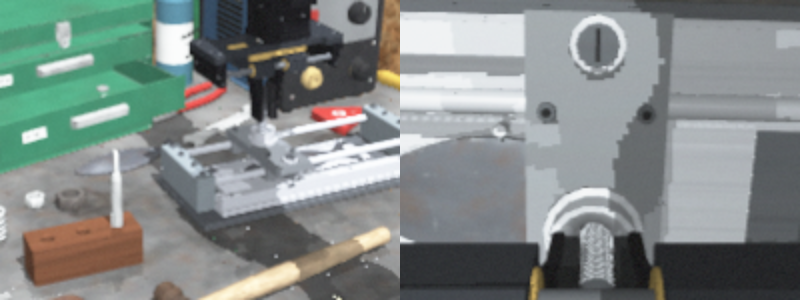

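The last picture shows the holder upright in the block and the punch in the bush of the moved carriage. The push reads a steady 5 N or so, so I'm handing in.

```bash
python3 -c "
from cell import env
print(env.sign_off())"; python3 mv.py
```

```text
the job is handed in; nothing more can be done
None
the job is handed in; nothing more can be done
```

I handed the job in at about 23.7 s of the 64 s. The punch is gripped at 60 N, upright in the bush with its point on the blank. No verdict was reported.

**What went wrong on the way:** on the first slide the jaws were across the rods. The punch swung about 53° in the pads, came out of the bush, and the carriage stayed behind. I set it upright with a light grip against the carriage's side. I then turned the tool 90° so the jaws pushed squarely along the rods, put the punch deeper into the bush and slid again.

**Last checks:**
- **Ball in the notch:** the drag fell to 7.7 N with a 5 mm jump, then rose to 16 N as motion stopped at y ≈ -0.023. That matches the notch seen by the wrist camera. I judged the drop from force and position, because the ball itself is not visible.
- **Point on the blank:** contact came at TCP z 0.0988, where 0.0994 was expected. The upward force was then steady at 5 to 6 N, and the tool was within about 0.8° of upright.
- **Soapstone holder:** still upright in the block in the last picture.

**What disagreed:**
- The drag while sliding read 10 to 13 N, not the 1.5 N given.
- The tool's path during the slide suggests the jig is turned about 4°, where the pictures gave 2°.
- The side force at the end was 2 to 3 N.

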